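# Post a visor pass through the twisted guide of a car wash reader

### The arm

A 6-joint arm with a two-finger parallel gripper is mounted at the origin on the work surface. World frame = base frame: x ahead of the robot, y to its left, z up, the work surface at z = 0. Lengths are in mm, angles in rad, forces in N, time in s.
With the tool pointing down it reaches from about 400 to 925 mm from the base axis. Payload 12.5 kg.
Tool frame: the origin (TCP) lies on the mounting face of the last link; the fingertips stand 190 mm ahead of it and the grasp point (between the pads) lies 171 mm ahead of it (env.grasp_offset is the distance from the TCP to the grasp point, in mm); z points along the fingers, y is the direction in which the jaws open and shut (so a half turn about z gives the same grasp; the last joint's range is limited). The gripper opens to 95 mm and grips with 3 to 60 N. Pads are 20 mm wide; open, the fingers measure 119 mm over their backs; the gripper's body (75 mm by 180 mm) begins 59 mm behind the grasp point.
Start: joints at [-1.269, 0.491, 1.559, -0, 1.092, -0.106], TCP at [247.888, -573.739, 404.761] pointing down, gripper open.
Joint ranges: [-3.1, 3.1], [-0.84, 2.19], [0.05, 2.79], [-1.13, 4.28], [0.06, 2.93], [-2.69, 2.69]. Speed limits (rad/s): [2.22, 2.22, 2.79, 3.14, 3.14, 3.14].

### API

Orientations are given as [roll, pitch, yaw] about the fixed x, y, z axes, in that order (R = Rz(yaw) Ry(pitch) Rx(roll)).
In Python, from cell import env, viewer gives the robot as it stands.
- The arm moves only by the tool play_rows, never from a script. Its argument "increments" is a list of rows, each an object of numbers: "dx", "dy", "dz": the shift along the tool's x, y, z in mm; "rx", "ry", "rz": the turn, a rotation vector about the tool's x, y, z in units of 6 degrees (1.0 is 6 degrees). A call has 1 to 8 rows; each row is the pose to reach, as a shift and turn from the pose measured when the call began, along the tool's axes at that moment; what a row does not reach only later rows make up. A row lasts 1/12 s, in which the tool goes at most 41.7 mm and 7.16 degrees, less where a joint would pass 70% of its speed; a pose out of reach is approached as far as the arm can. A call with a gripper value outside its range is refused whole. "fingers" is the opening, from 0 (shut) to 1 (fully open), set as the call begins (left out, the last holds). The fingers move at their own pace and stop on an object; the grip force is fixed at half the most. Time passes only in rows, so rows that repeat a pose let the fingers close. It gives the time, the measured TCP pose, the force and the opening at its end, in the units of the state.
- env.state(): the state, without advancing time (a new reading comes with each control period).
- viewer.read_camera(name): name is "side" or "top"; returns a dict with "image" (384x512x3 uint8, red, green, blue), "fx", "fy", "cx", "cy" (pixels), "rvec" (rotation vector, rad) and "tvec" (3), from world to camera coordinates, as OpenCV has them. Camera axes: x right, y down, z forward; pixel columns grow to the right and rows downward; lengths in mm; the calibration is good to about 2 mm. A picture is of the moment at which its call begins. There is no depth.
- env.job_done(): hands the job in, once; it reports no verdict.
The state is a dict: "t": time; "joints": joint angles; "qvel": joint speeds; "tau": joint torques, N m; "eef_pos": TCP position; "tcp_rot": TCP orientation; "ft_force": force on the tool from outside, world axes, zero at the start; "moment": the same for the moment, N m; "opening": opening from 0.0 (shut) to 1.0 (fully open).
Only numpy, scipy, OpenCV 4.12 (cv2) and the standard library are available. Lean on these libraries where they do the work, as an engineer would, in place of code of your own. Each camera call takes 0.05 s, during which the arm holds its last target.

### The job

Lift the short, wide visor pass clip off the strip it hangs on, leaving the two long clips hanging beside it, and put it into the mouth of the leaning twisted guide, still held and in line with the slot, then let it drop through: it has to come out turned half over and lie flat on the reader's tray, back plate down and tongue up. Then push the tray fully home into the reader. Do not disturb the other things on the shelf.

Things in the scene. Friction and masses are not known exactly. Their poses are not given: they have to be found in the camera images.
- pass_clip: The pass: black plastic visor clip, 34 wide, 40 long, 12 mm thick, 25 g; shorter and wider than its neighbours. z up its length as it hangs, y its width, x from back plate to tongue. Origin mid width and thickness, 18 mm above its lower end. Flat back plate 34x40x4 mm on the -x side; tongue 18 mm wide, 3 thick on the +x side, free end 13 mm below origin. Pinch its top 20 mm across the thickness.
- pass_bridge (a point): Point on the pass, 10 mm above its origin: underside of the solid bridge (12 mm high, 18 wide, up to the top end) that joins back plate and tongue over a 5 mm gap open below. It rests on the strip's top edge; a straight lift of 32 mm clears the strip.
- strip: Fixed display strip: upright steel, 3 mm thick, top edge 76 mm above the shelf, 196 mm long along its own y, between two 10 mm posts on a 70 x 210 mm foot plate. Origin on the shelf under its middle, z up. The three clips hang on it with the tongue on its +x side (roughly the robot's right), centres 52 to 64 mm apart, in any order.
- long_clip_a: Neighbour that must stay hanging: black visor clip, 22 mm wide, 68 long, 12 thick. Axes and bridge as the pass; origin 46 mm above its lower end, 22 mm below its top end.
- long_clip_b: The other neighbour, the same as long_clip_a.
- reader: Pass reader, fixed: grey housing (x 58 to 172, y -90 to 90 mm, 77 mm high) with a tray in its front and, on a 22 mm post (x 85, y -175, top 261 mm), the twisted guide, which runs down towards +y in the plane x = 0 to a covered run-out over the tray. Origin on the shelf under the middle of the drawn-out tray; x into the housing (the way the tray goes home), z up.
- guide: Twisted guide: slot of bent polished sheet (one wall clear) leaning 35 degrees from vertical and turning 180 degrees about its length of 234 mm. Origin: centre of its mouth, 296 mm above the shelf. z out of the mouth, up along the slot; x the slot's width, y its gap at the mouth, lower wall at -y. Mouth 49 (x) by 27 mm (y), narrowing in 12 mm to 39 by 20.
- guide_middle (a point): Centre of the slot, 126 mm down from the mouth (which is at the robot's right, the exit at its left), axes as the guide's. Because of the half turn, the face towards the lower wall (guide -y) at the mouth is the upper face at the exit: the pass comes out tongue up if its tongue points to the guide's -y as it goes in. Once released it slides through by itself in under 1 s.
- tray (a joint): How far the reading tray is pushed in, m: 0 drawn out towards the robot, 0.098 fully home (front panel meets the housing). Friction about 1.5 N. Starts at 0 to 0.010, where it catches what leaves the guide.
- tray_floor (a point): Centre of the tray's inner floor, 10 mm above the shelf; axes as the reader's. Inside 86 mm (x) by 136 mm (y); walls 16 mm high at -y, 34 mm at +y, 20 mm at the back; front panel 40 mm. The run-out ends 31 mm above the shelf, 2 mm inside the -y wall.
- tray_grip (a point): Middle of the outer face of the finger bar on the tray's front panel, 30 mm above the shelf; axes as the reader's. Bar 70 mm long (y), 12 mm high, standing 14 mm out from the panel (170 mm wide, top 50 mm above the shelf). Push it towards +x.
- key_box: Bystander: brushed nickel latch box, 80 x 120 x 60 mm, 73 mm with its handle. Origin at its underside.
- flask: Bystander: turquoise glass perfume flask, 32 x 56 mm, 94 mm high. Origin at its underside.
- valve_ext_a: Bystander: steel tyre valve extender lying down, 49 mm long, 11 mm thick. Origin at its underside.
- valve_ext_b: Bystander: a second one like it.
- cedar: Bystander: round cedar block, 58 mm across, 20 mm high. Origin at its underside.

How it is judged (in metres and radians):
On the way, in this order (a step that is already met when the one before it is completed fails the run):
1. the pass, held in the gripper, has its lower end in the guide's mouth and is in line with the slot (within 14 degrees) (z of pass_clip in the frame of guide between -0.03 and 0.013 m and x of pass_clip in the frame of guide between -0.012 and 0.012 m and y of pass_clip in the frame of guide between -0.01 and 0.01 m and angle between the z axis of pass_clip and the z axis of guide, either way round below 0.25 rad and contact force between the fingers and pass_clip above 0.3 N), for 0.1 s.
2. the pass drops through the middle of the twisted guide (distance between pass_clip and guide_middle below 0.035 m).
3. the pass lies flat and still on the tray, back plate down and tongue up (angle between pass_clip's own x axis and vertical below 0.12 rad and x of pass_clip in the frame of tray_floor between -0.045 and 0.045 m and y of pass_clip in the frame of tray_floor between -0.07 and 0.07 m and z of pass_clip in the frame of tray_floor between 0.002 and 0.01 m and linear speed of pass_clip below 0.03 m/s), for 0.2 s.
At the end, for the whole second after the job is handed in: The pass lies still and flat (within 7 degrees) inside the reader's tray, back plate down and tongue up; the tray is home to within 4 mm; both long clips still hang where they hung (within 20 mm) and the other things stand within 30 mm of where they stood (all of step 3 and value of joint tray above 0.094 m and distance of each of long_clip_a, long_clip_b from where it was at the start of the episode below 0.02 m and distance of each of key_box, flask, valve_ext_a, valve_ext_b, cedar from where it was at the start of the episode below 0.03 m); the robot touches nothing.
It fails at once if a long clip is knocked off or shifted by more than 20 mm (distance of any of long_clip_a, long_clip_b from where it was at the start of the episode above 0.02 m).
It fails at once if another thing on the shelf is pushed by more than 30 mm or the flask is tipped over (distance of any of key_box, flask, valve_ext_a, valve_ext_b, cedar from where it was at the start of the episode above 0.03 m or angle between flask's own z axis and vertical above 0.4 rad).
It also fails if it takes over 54 s, if anything falls off the work surface, if the arm or the gripper's body presses on something with over 40 N, if the wrist force passes 120 N, or if a joint passes its speed limit or range.

## Working session

There is one attempt and no reset: what is moved stays moved. The work goes in short steps, Python scripts to look and compute and a tool call to move; the robot and the scene stay as the last step left them, time stands still between calls to the robot, and variables do not carry over. Pictures are saved under pics/ and viewed, and the job is handed in when it is done.

Besides the shell and the picture viewer there is one more tool, called after "Call:" in YAML: its name, and indented under it one key for each argument. play_rows: Moves the arm, as the interface text tells. Its arguments: {"type":"object","properties":{"increments":{"type":"array","items":{"type":"object","properties":{"dx":{"type":"number"},"dy":{"type":"number"},"dz":{"type":"number"},"rx":{"type":"number"},"ry":{"type":"number"},"rz":{"type":"number"}}}},"fingers":{"type":"number"}},"required":["increments"]}

```bash
ls -la; mkdir -p pics; python3 - <<'E'
from cell import env, viewer
import cv2, numpy as np
np.set_printoptions(suppress=True,precision=4)
print(env.state(), env.grasp_offset)
import pickle
for n in ("side","top"):
    c=viewer.read_camera(n)
    pickle.dump(c,open(f"pics/{n}0.pkl","wb"))
    print(n,{k:c[k] for k in c if k!="image"})
    R=cv2.Rodrigues(np.array(c["rvec"],float))[0]; print(-R.T@np.array(c["tvec"]).ravel(), R)
    cv2.imwrite(f"pics/{n}0.png",cv2.resize(c["image"][:,:,::-1],(800,600),interpolation=cv2.INTER_CUBIC))
E
```

```text
total 12
drwxr-xr-x  3 agent agent 4096 Dec  7 14:38 .
drwxr-xr-x 23 root  root  4096 Dec  7 14:38 ..
drwxr-xr-x  2 agent agent 4096 Dec  7 14:38 pics
{'t': 0.0, 'joints': array([-1.2686,  0.4915,  1.5595,  0.    ,  1.0917, -0.1056]), 'qvel': array([-0.0009, -0.0001,  0.0008,  0.0001,  0.0017,  0.0006]), 'tau': array([ -0.0001, -61.2645, -25.8183,   0.0694,   0.0482,  -0.0002]), 'eef_pos': array([ 247.8639, -573.7023,  404.1714]), 'tcp_rot': array([-3.1405, -0.0001,  0.4077]), 'ft_force': array([-0.98  , -0.3932,  0.77  ]), 'moment': array([ 0.0512, -0.0343,  0.0228]), 'opening': 1.0022446293672524} 171.3
side {'fx': 411.2154395574201, 'fy': 411.2154395574201, 'cx': 256.04018029982143, 'cy': 191.45913756044658, 'rvec': array([ 2.0707, -0.1847,  0.084 ]), 'tvec': array([-537.324 ,  246.9483, 1004.1992])}
[ 415.6346 -838.9073  693.9733] [[ 0.9858 -0.1667 -0.0177]
 [-0.0962 -0.4763 -0.874 ]
 [ 0.1373  0.8633 -0.4856]]
top {'fx': 495.5688542911962, 'fy': 495.5688542911962, 'cx': 248.91426634069435, 'cy': 190.23076132563293, 'rvec': array([ 2.1614, -2.2097,  0.053 ]), 'tvec': array([  49.3586,  568.9986, 1659.3047])}
[ 469.6743   19.1028 1690.7184] [[-0.0218 -0.9997 -0.0119]
 [-0.998   0.0224 -0.0596]
 [ 0.0598  0.0105 -0.9982]]
```

View pics/side0.png

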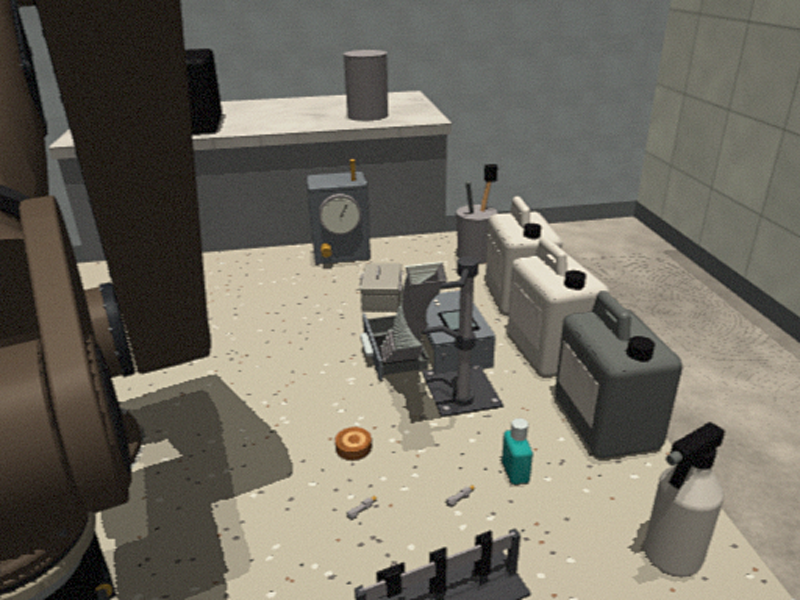

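View pics/top0.png

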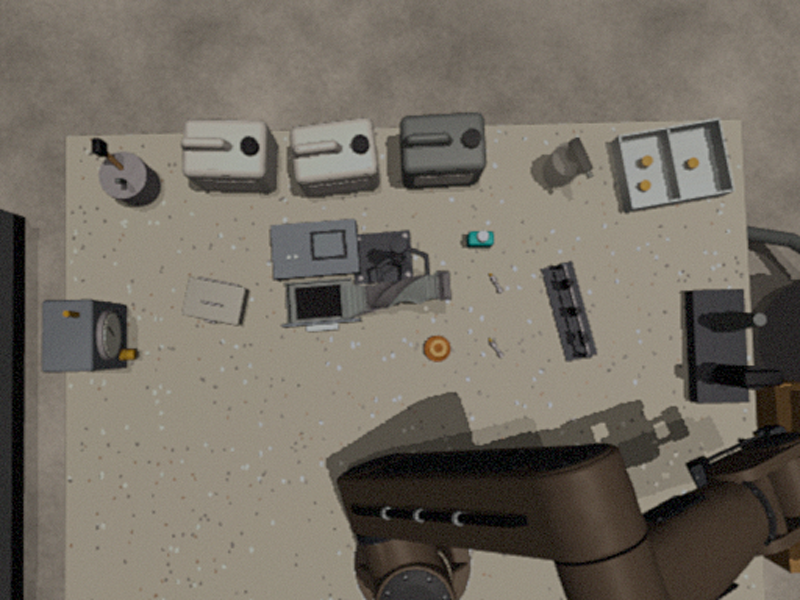

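```bash
python3 - <<'E'
import cv2, pickle
s=pickle.load(open("pics/side0.pkl","rb"))["image"][:,:,::-1]
t=pickle.load(open("pics/top0.pkl","rb"))["image"][:,:,::-1]
def crop(im,x,y,w,h,k,n): cv2.imwrite(n,cv2.resize(im[y:y+h,x:x+w],None,fx=k,fy=k,interpolation=cv2.INTER_CUBIC))
crop(s,215,334,130,50,6,"pics/c1.png")
crop(t,340,160,50,75,8,"pics/c2.png")
crop(s,220,160,110,110,5.4,"pics/c3.png")
crop(t,165,135,135,80,5.9,"pics/c4.png")
E
```

```text
(no output)
```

View pics/c1.png

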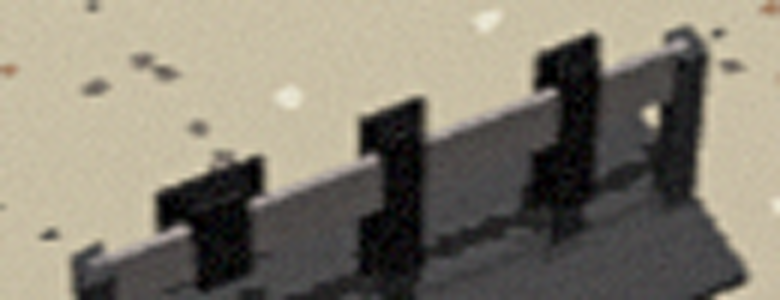

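View pics/c2.png

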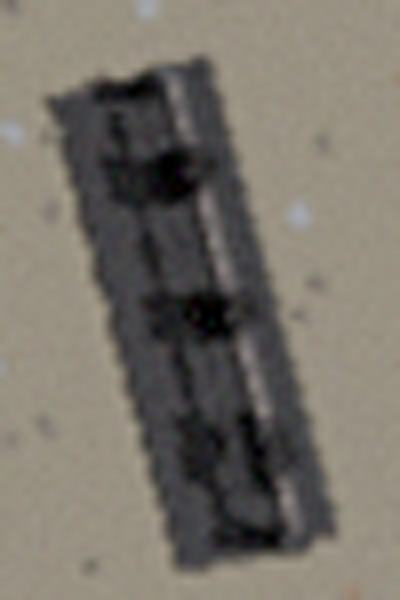

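View pics/c3.png

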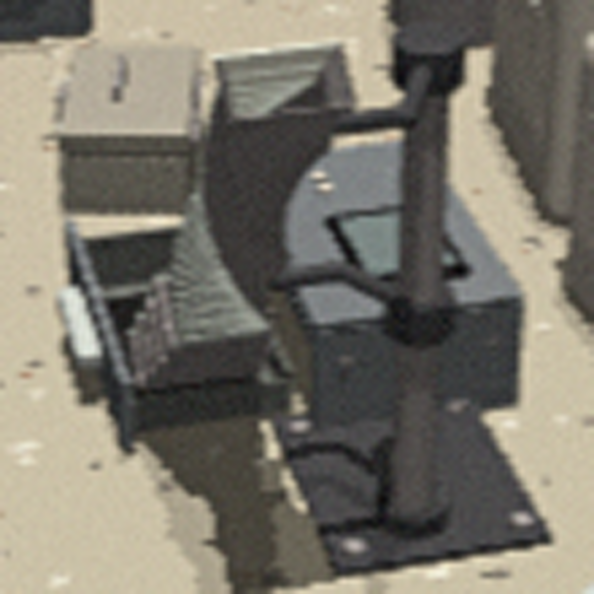

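View pics/c4.png

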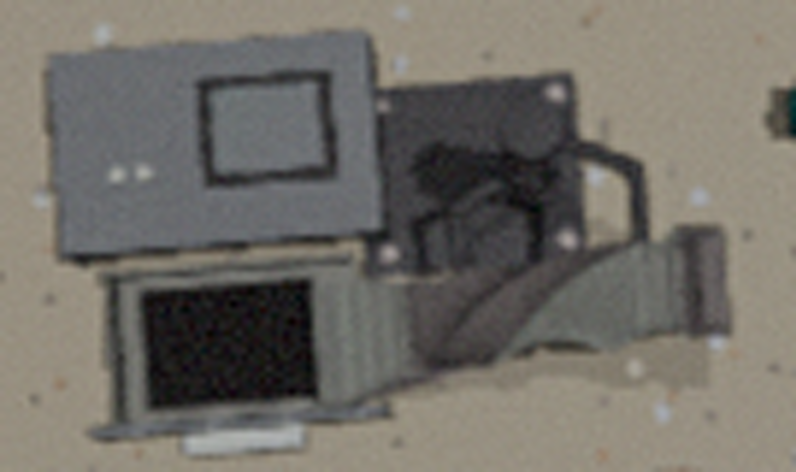

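```bash
cat > h.py <<'E'
import numpy as np, cv2, pickle
from scipy.optimize import least_squares
np.set_printoptions(suppress=True,precision=3)
cams={n:pickle.load(open(f"pics/{n}0.pkl","rb")) for n in("side","top")}
def proj(n,P):
    c=cams[n];K=np.array([[c["fx"],0,c["cx"]],[0,c["fy"],c["cy"]],[0,0,1]])
    return cv2.projectPoints(np.atleast_2d(np.array(P,float)),np.array(c["rvec"],float),np.array(c["tvec"],float),K,None)[0][:,0]
def rz(a): return np.array([[np.cos(a),-np.sin(a),0],[np.sin(a),np.cos(a),0],[0,0,1]])
def tf(p,P): return np.atleast_2d(P)@rz(p[2]).T+[p[0],p[1],0]
def fit(obs,p0):  # obs: list (cam, P local, uv)
    def f(p): return np.concatenate([(proj(c,tf(p,P))[0]-uv) for c,P,uv in obs])
    r=least_squares(f,p0,x_scale=[10,10,.1],loss='soft_l1'); return r.x,r.fun.reshape(-1,2)
E
cat > f1.py <<'E'
from h import *
C=lambda x,y:np.array([340+x/8-.5,160+y/8-.5])
# strip foot corners, strip x ~ -Y(world)=image right ; strip y ~ +X = image up
obs=[("top",(-35,105,3),C(50,100)),("top",(35,105,3),C(208,57)),("top",(35,-105,3),C(337,535)),("top",(-35,-105,3),C(180,570))]
S,res=fit(obs,[500,-250,-1.5]);print("strip",S,np.degrees(S[2]));print(res)
D=lambda x,y:np.array([165+x/5.9-.5,135+y/5.9-.5])
E_=lambda x,y:np.array([220+x/5.4-.5,160+y/5.4-.5])
obs=[("top",(172,90,77),D(48,58)),("top",(172,-90,77),D(370,30)),("top",(58,-90,77),D(382,233)),("top",(58,90,77),D(62,258)),
("side",(58,-90,77),E_(308,325)),("side",(172,-90,77),E_(522,297)),("side",(58,-90,0),E_(312,425))]
R,res=fit(obs,[600,0,0]);print("reader",R,np.degrees(R[2]));print(res)
pickle.dump((S,R),open("sr.pkl","wb"))
# mouth y: from top, mouth upper rim corners
s,c=np.sin(np.radians(35)),np.cos(np.radians(35))
gx=np.array([1,0,0]);gz=np.array([0,-s,c]);gy=np.array([0,c,s])
for y0 in (-200,-215,-230,-245):
    o=np.array([0,y0,296])
    cor=np.array([o+a*24.5*gx+b*13.5*gy for a,b in((-1,-1),(1,-1),(1,1),(-1,1))])
    print(y0,"top",((proj("top",tf(R,cor))+.5-[165,135])*5.9).round(0).tolist(),"side",((proj("side",tf(R,cor))+.5-[220,160])*5.4).round(0).tolist())
E
python3 f1.py
```

```text
strip [ 532.711 -352.503   -1.341] -76.82193927848324
[[-0.086 -0.376]
 [ 0.017 -0.114]
 [ 0.224 -0.105]
 [-0.153  0.68 ]]
reader [558.077 183.849   0.057] 3.241875623654727
[[ 0.01  -0.491]
 [ 0.011 -0.102]
 [ 0.614 -0.035]
 [ 0.04   0.076]
 [ 0.274 -1.602]
 [-0.246 -1.887]
 [-0.651  2.615]]
-200 top [[628.0, 343.0], [620.0, 242.0], [574.0, 242.0], [582.0, 345.0]] side [[198.0, 66.0], [312.0, 52.0], [299.0, -3.0], [185.0, 10.0]]
-215 top [[659.0, 340.0], [651.0, 239.0], [606.0, 240.0], [614.0, 342.0]] side [[206.0, 82.0], [322.0, 68.0], [308.0, 11.0], [193.0, 24.0]]
-230 top [[690.0, 338.0], [682.0, 237.0], [637.0, 237.0], [645.0, 340.0]] side [[214.0, 98.0], [332.0, 84.0], [318.0, 26.0], [201.0, 40.0]]
-245 top [[721.0, 335.0], [713.0, 234.0], [669.0, 235.0], [677.0, 337.0]] side [[223.0, 115.0], [342.0, 100.0], [328.0, 42.0], [210.0, 55.0]]
```

```bash
cat > ov.py <<'E'
from h import *
def crop(n,x,y,w,h,k,name,polys=(),im=None):
    im=cams[n]["image"][:,:,::-1] if im is None else im
    o=cv2.resize(im[y:y+h,x:x+w],None,fx=k,fy=k,interpolation=cv2.INTER_CUBIC)
    for P,col in polys:
        q=((proj(n,P)+.5-[x,y])*k*16).round().astype(np.int32)
        cv2.polylines(o,[q.reshape(-1,1,2)],True,col,1,cv2.LINE_AA,4)
    cv2.imwrite(name,o)
s,c=np.sin(np.radians(35)),np.cos(np.radians(35))
gx=np.array([1,0,0]);gz=np.array([0,-s,c]);gy=np.array([0,c,s])
def mouth(R,y0,hx=24.5,hy=13.5,z=0):
    o=np.array([0,y0,296])+z*gz
    return tf(R,np.array([o+a*hx*gx+b*hy*gy for a,b in((-1,-1),(1,-1),(1,1),(-1,1))]))
E
python3 - <<'E'
from ov import *
S,R=pickle.load(open("sr.pkl","rb"))
print(tf(R,[0,-248,296]))
m=[(mouth(R,-248),(0,0,255))]
H=lambda z,x0=58,x1=172:tf(R,[(x0,-90,z),(x1,-90,z),(x1,90,z),(x0,90,z)])
m+=[(H(77),(0,255,0)),(H(0),(0,255,0)),(tf(R,[(85-40,-175,261),(85,-175,261),(85,-175,0)]),(255,0,0))]
crop("side",250,160,75,75,8,"pics/d1.png",m)
crop("top",165,135,135,80,5.9,"pics/d2.png",m)
E
```

```text
[[572.101 -63.754 296.   ]]
```

View pics/d1.png

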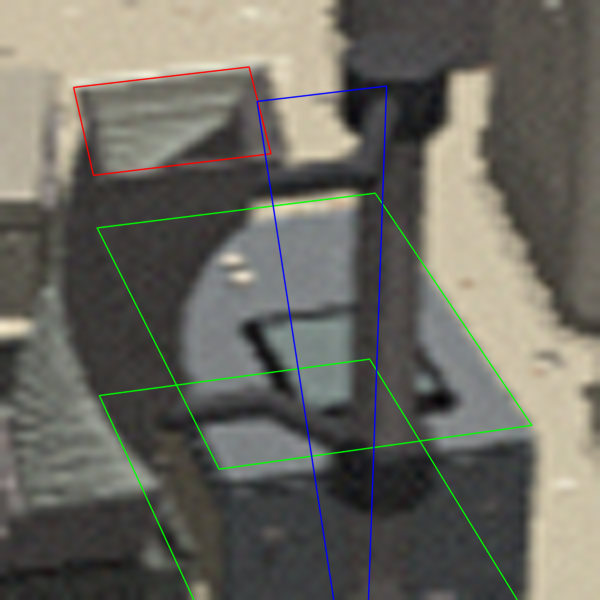

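View pics/d2.png

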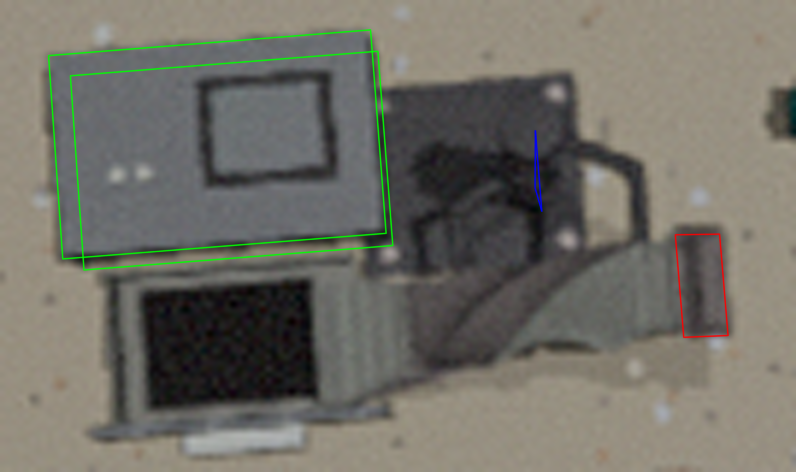

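```bash
python3 - <<'E'
from ov import *
S,R=pickle.load(open("sr.pkl","rb"))
def clip(y,x=0,w=34): # pass outline back-plate & top
    return [(tf(S,[(x-6,y-w/2,88),(x-6,y+w/2,88),(x-6,y+w/2,48),(x-6,y-w/2,48)]),(0,0,255)),
            (tf(S,[(x+6,y-9,88),(x+6,y+9,88),(x+6,y+9,53),(x+6,y-9,53)]),(0,255,0))]
st=[(tf(S,[(0,-98,76),(0,98,76),(0,98,0),(0,-98,0)]),(255,0,0)),(tf(S,[(-35,-105,3),(35,-105,3),(35,105,3),(-35,105,3)]),(255,255,0))]
crop("side",215,334,130,50,6,"pics/e1.png",st+clip(-57))
crop("top",340,160,50,75,8,"pics/e2.png",st+clip(-57))
E
```

```text
(no output)
```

View pics/e1.png

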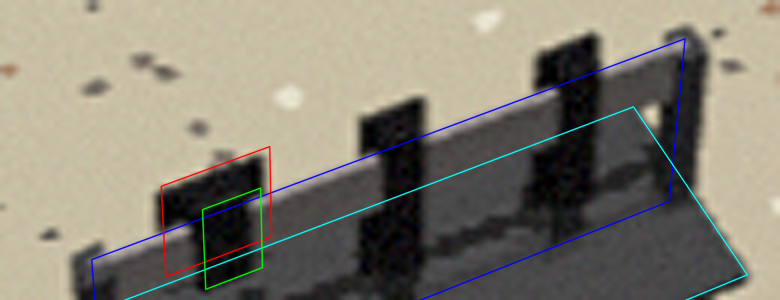

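View pics/e2.png

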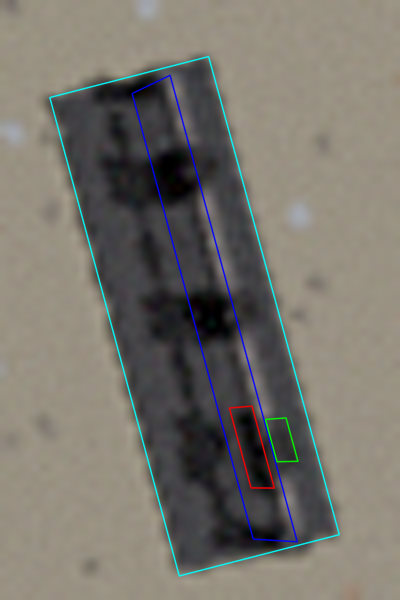

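```bash
cat > mv.py <<'E'
from h import *
from scipy.spatial.transform import Rotation as Ro
from cell import env
def cur():
    s=env.state(); return np.array(s["eef_pos"]),Ro.from_euler('xyz',s["tcp_rot"]),s
def inc(p,R):
    p0,R0,s=cur()
    d=R0.inv().apply(np.array(p)-p0); r=(R0.inv()*R).as_rotvec()/np.radians(6)
    print("inc",d.round(1),r.round(2)," t",s["t"],"pos",p0,"F",s["ft_force"],"op",s["opening"])
    print("joints",s["joints"])
def tool(z,y):  # rotation with tool z, tool y dirs
    z=np.array(z,float);y=np.array(y,float);y/=np.linalg.norm(y);z/=np.linalg.norm(z);return Ro.from_matrix(np.column_stack([np.cross(y,z),y,z]))
S,_=pickle.load(open("sr.pkl","rb"))
sx=np.array([np.cos(S[2]),np.sin(S[2]),0])
E
python3 - <<'E'
from mv import *
P=tf(S,(-.5,-58,0))[0];print(P,sx)
for z in (330,254): inc([P[0],P[1],z],tool([0,0,-1],sx))
E
```

```text
[ 476.124 -365.239    0.   ] [ 0.228 -0.974  0.   ]
inc [ 292.2 -100.8   74.4] [-0.01 -0.    1.7 ]  t 0.1 pos [ 247.899 -573.71   404.23 ] F [0.11  0.429 0.078] op 1.0028809086135373
joints [-1.269  0.491  1.559  0.     1.092 -0.106]
inc [ 292.2 -100.7  150.4] [-0.01 -0.    1.7 ]  t 0.1 pos [ 247.899 -573.71   404.23 ] F [0.11  0.429 0.078] op 1.0028809086135373
joints [-1.269  0.491  1.559  0.     1.092 -0.106]
```

Call:
play_rows:
  fingers: 1.0
  increments:
    - {"dx": 25,"dy": -9,"dz": 6,"rz": 0.15}
    - {"dx": 62,"dy": -21,"dz": 16,"rz": 0.4}
    - {"dx": 100,"dy": -34,"dz": 26,"rz": 0.6}
    - {"dx": 140,"dy": -48,"dz": 36,"rz": 0.8}
    - {"dx": 180,"dy": -62,"dz": 46,"rz": 1.05}
    - {"dx": 220,"dy": -76,"dz": 56,"rz": 1.3}
    - {"dx": 256,"dy": -88,"dz": 65,"rz": 1.5}
    - {"dx": 280,"dy": -96,"dz": 71,"rz": 1.63}

```text
invalid input
```

Call:
play_rows:
  increments:
    - {"dx": 0,"dy": 0,"dz": 0}
    - {"dx": 0,"dy": 0,"dz": 0}

```text
invalid input
```

```bash
cat > look.py <<'E'
import sys
from cell import viewer
import pickle,cv2
def look(tag):
    o={}
    for n in("side","top"):
        c=viewer.read_camera(n); o[n]=c["image"][:,:,::-1].copy()
        cv2.imwrite(f"pics/{n}_{tag}.png",cv2.resize(o[n],(800,600),interpolation=cv2.INTER_CUBIC))
        pickle.dump(c,open(f"pics/{n}_{tag}.pkl","wb"))
    return o
E
python3 - <<'E'
from mv import *
from look import look
from ov import crop
P=tf(S,(-.5,-58,0))[0]
inc([P[0],P[1],254],tool([0,0,-1],sx))
o=look("a")
crop("side",190,284,150,100,5,"pics/g1.png",im=o["side"])
crop("top",300,130,120,120,5,"pics/g2.png",im=o["top"])
E
```

```text
inc [ 292.2 -100.7  150.4] [-0.01 -0.    1.7 ]  t 0.1 pos [ 247.899 -573.71   404.23 ] F [0.11  0.429 0.078] op 1.0028809086135373
joints [-1.269  0.491  1.559  0.     1.092 -0.106]
```

View pics/g1.png

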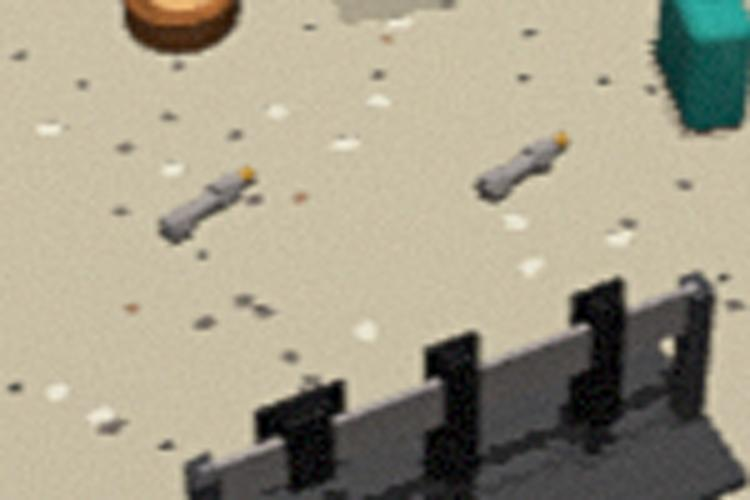

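View pics/side_a.png

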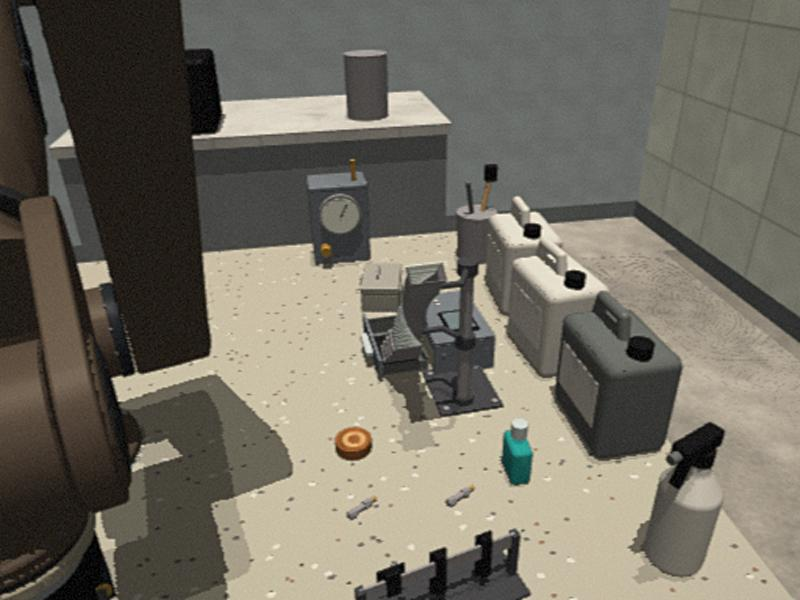

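The picture is unchanged: the moves were refused and the arm has not moved. I'll retry with every key filled in.

Call:
play_rows:
  fingers: 1.0
  increments:
    - {"dx": 25,"dy": -9,"dz": 6,"rx": 0,"ry": 0,"rz": 0.2}

```text
t: 0.28
eef_pos: [265.5, -557.4, 398.9]
tcp_rot: [3.14, 0.001, 0.384]
ft_force: [-0.0, -1.2, -0.2]
opening: 1.004
```

```bash
python3 - <<'E'
from mv import *
P=tf(S,(-.5,-58,0))[0]
inc([P[0],P[1],330],tool([0,0,-1],sx))
E
```

```text
inc [267.4 -99.3  68.5] [0.01 0.01 1.47]  t 0.2833 pos [ 265.47  -557.436  398.857] F [-0.012 -1.15  -0.186] op 1.003672403891693
joints [-1.233  0.486  1.586 -0.001  1.069 -0.046]
```

Call:
play_rows:
  fingers: 1.0
  increments:
    - {"dx": 36,"dy": -13,"dz": 9,"rx": 0,"ry": 0,"rz": 0.2}
    - {"dx": 73,"dy": -27,"dz": 19,"rx": 0,"ry": 0,"rz": 0.4}
    - {"dx": 110,"dy": -41,"dz": 28,"rx": 0,"ry": 0,"rz": 0.6}
    - {"dx": 147,"dy": -55,"dz": 38,"rx": 0,"ry": 0,"rz": 0.8}
    - {"dx": 184,"dy": -68,"dz": 47,"rx": 0,"ry": 0,"rz": 1.0}
    - {"dx": 218,"dy": -81,"dz": 56,"rx": 0,"ry": 0,"rz": 1.2}
    - {"dx": 248,"dy": -92,"dz": 64,"rx": 0,"ry": 0,"rz": 1.36}
    - {"dx": 267,"dy": -99,"dz": 68,"rx": 0,"ry": 0,"rz": 1.47}

```text
t: 0.95
eef_pos: [477.7, -363.3, 329.5]
tcp_rot: [3.141, 0.001, 0.231]
ft_force: [0.1, -0.0, -0.1]
opening: 1.001
```

Call:
play_rows:
  increments:
    - {"dx": 0,"dy": 0,"dz": 0,"rx": 0,"ry": 0,"rz": 0}

```text
t: 1.03
eef_pos: [479.8, -360.8, 328.5]
tcp_rot: [-3.14, 0.002, 0.234]
ft_force: [-0.2, 0.0, 0.4]
opening: 1.001
```

```bash
python3 - <<'E'
from mv import *
from look import look
from ov import crop
P=tf(S,(-.5,-58,0))[0]
inc([P[0],P[1],254],tool([0,0,-1],sx))
o=look("a")
crop("side",190,264,150,120,5,"pics/g1.png",im=o["side"])
crop("top",300,130,120,120,5,"pics/g2.png",im=o["top"])
E
```

```text
inc [-4.5  3.5 74.5] [-0.01  0.01  0.04]  t 1.0333 pos [ 479.774 -360.816  328.48 ] F [-0.175  0.009  0.383] op 1.0006048254951536
joints [-0.755  0.541  1.702 -0.001  0.901  0.583]
```

View pics/g1.png

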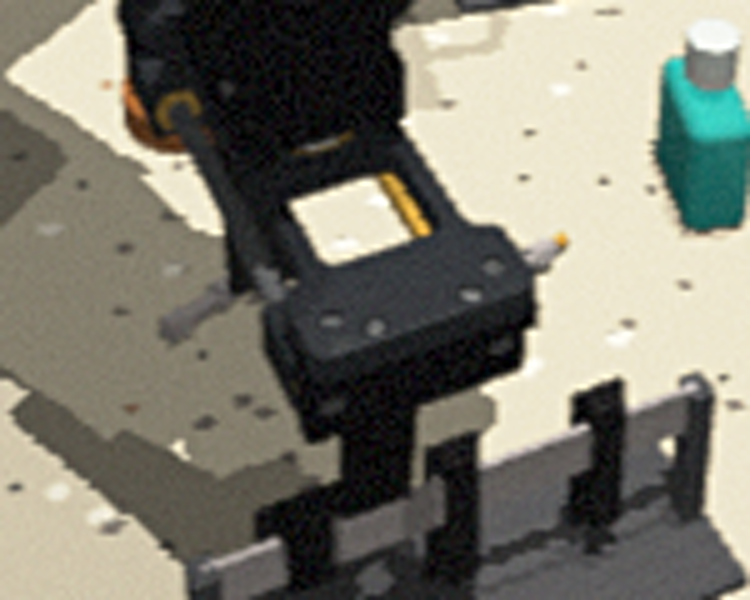

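View pics/g2.png

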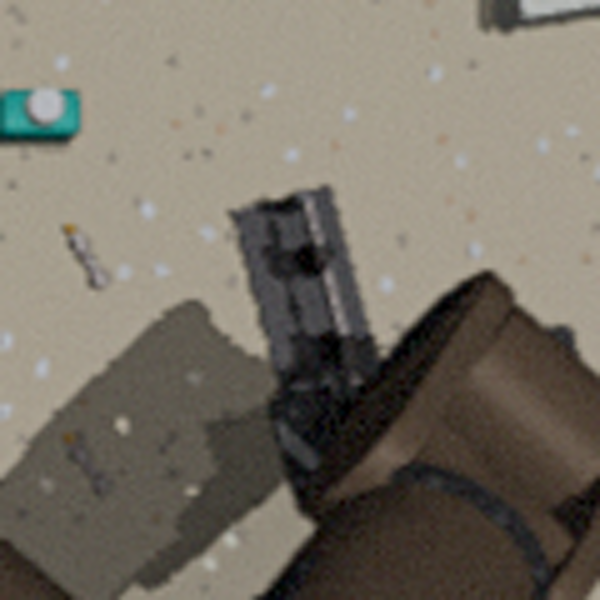

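```bash
python3 - <<'E'
from mv import *
from ov import crop
p,R,s=cur()
im=pickle.load(open("pics/side_a.pkl","rb"))["image"][:,:,::-1].copy()
f=lambda yy,w,z0,z1: p+R.apply([(-w,yy,z0),(w,yy,z0),(w,yy,z1),(-w,yy,z1)])
y=-58
cl=[(tf(S,[(-6,y-17,88),(-6,y+17,88),(-6,y+17,48),(-6,y-17,48)]),(0,0,255))]
crop("side",200,324,100,60,8,"pics/g3.png",[(f(59.5,10,130,190),(0,255,0)),(f(47.5,10,130,190),(255,255,0))]+cl,im=im)
E
```

```text
(no output)
```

View pics/g3.png

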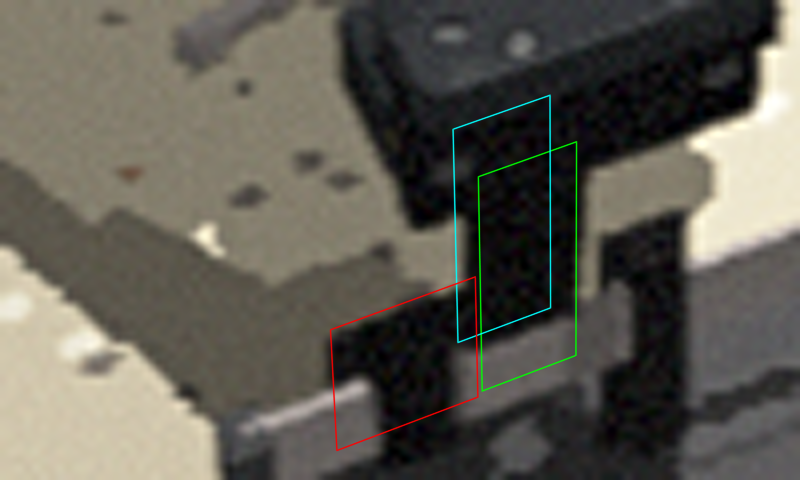

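Call:
play_rows:
  fingers: 1.0
  increments:
    - {"dx": -2,"dy": 2,"dz": 8,"rx": 0,"ry": 0,"rz": 0.04}
    - {"dx": -4.5,"dy": 3.5,"dz": 20,"rx": 0,"ry": 0,"rz": 0.04}
    - {"dx": -4.5,"dy": 3.5,"dz": 34,"rx": 0,"ry": 0,"rz": 0.04}
    - {"dx": -4.5,"dy": 3.5,"dz": 48,"rx": 0,"ry": 0,"rz": 0.04}
    - {"dx": -4.5,"dy": 3.5,"dz": 60,"rx": 0,"ry": 0,"rz": 0.04}
    - {"dx": -4.5,"dy": 3.5,"dz": 69,"rx": 0,"ry": 0,"rz": 0.04}
    - {"dx": -4.5,"dy": 3.5,"dz": 73,"rx": 0,"ry": 0,"rz": 0.04}
    - {"dx": -4.5,"dy": 3.5,"dz": 74.5,"rx": 0,"ry": 0,"rz": 0.04}

```text
t: 1.8
eef_pos: [474.0, -367.6, 253.9]
tcp_rot: [-3.14, 0.002, 0.229]
ft_force: [-0.6, 0.9, 0.3]
opening: 0.998
```

Call:
play_rows:
  increments:
    - {"dx": 0,"dy": 0,"dz": 0,"rx": 0,"ry": 0,"rz": 0}

```text
t: 1.88
eef_pos: [474.0, -367.8, 254.0]
tcp_rot: [-3.141, 0.002, 0.228]
ft_force: [0.8, 0.0, 0.5]
opening: 1.0
```

```bash
python3 - <<'E'
from mv import *
from look import look
from ov import crop
P=tf(S,(-.5,-58,0))[0]
inc([P[0],P[1],254],tool([0,0,-1],sx))
o=look("b")
p,R,s=cur()
f=lambda yy,w,z0,z1: p+R.apply([(-w,yy,z0),(w,yy,z0),(w,yy,z1),(-w,yy,z1)])
crop("side",200,304,120,80,6.5,"pics/g4.png",[(f(59.5,10,130,190),(0,255,0)),(f(47.5,10,130,190),(255,255,0))],im=o["side"])
crop("top",300,130,120,120,5,"pics/g5.png",im=o["top"])
E
```

```text
inc [ 2.7 -2.  -0.1] [-0.01  0.02 -0.02]  t 1.8833 pos [ 473.976 -367.835  253.952] F [0.792 0.006 0.502] op 1.0003247953091141
joints [-0.77   0.639  1.759 -0.002  0.745  0.574]
```

View pics/g4.png

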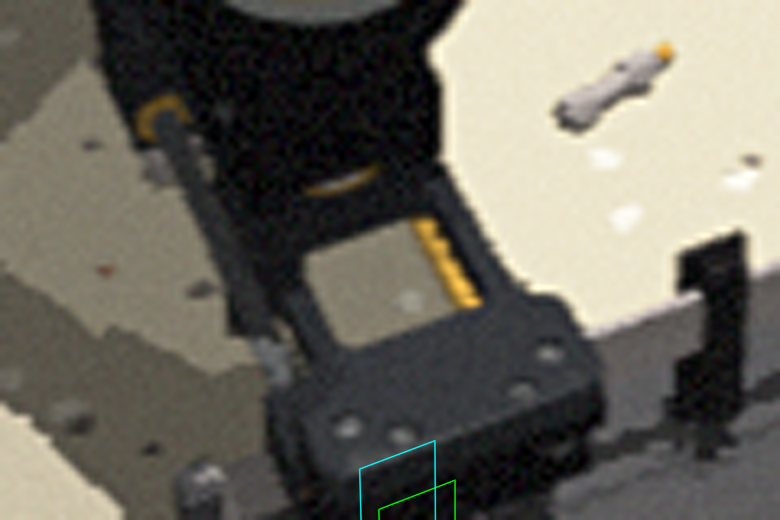

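View pics/g5.png

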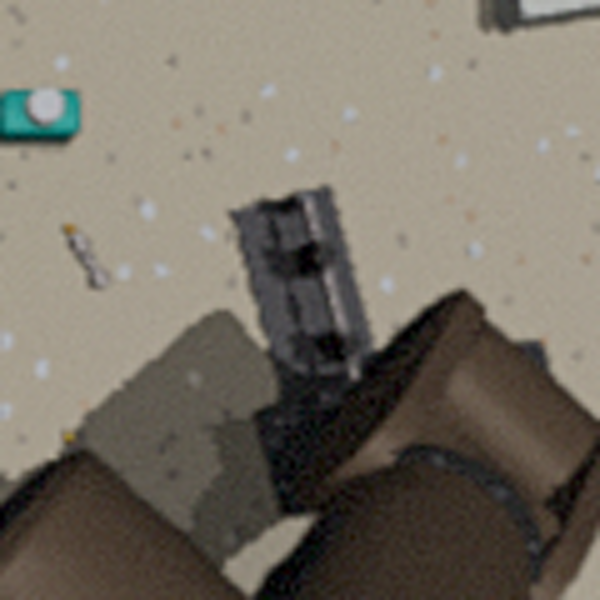

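Call:
play_rows:
  fingers: 1.0
  increments:
    - {"dx": 2.5,"dy": -2,"dz": 0,"rx": 0,"ry": 0,"rz": 0}
    - {"dx": 2.5,"dy": -2,"dz": 0,"rx": 0,"ry": 0,"rz": 0}
    - {"dx": 2.5,"dy": -2,"dz": 0,"rx": 0,"ry": 0,"rz": 0}

```text
t: 2.23
eef_pos: [476.2, -365.1, 254.8]
tcp_rot: [3.142, 0.001, 0.229]
ft_force: [-0.0, -0.0, -0.3]
opening: 1.001
```

Call:
play_rows:
  fingers: 0.0
  increments:
    - {"dx": 0,"dy": 0,"dz": 0,"rx": 0,"ry": 0,"rz": 0}
    - {"dx": 0,"dy": 0,"dz": 0,"rx": 0,"ry": 0,"rz": 0}
    - {"dx": 0,"dy": 0,"dz": 0,"rx": 0,"ry": 0,"rz": 0}
    - {"dx": 0,"dy": 0,"dz": 0,"rx": 0,"ry": 0,"rz": 0}
    - {"dx": 0,"dy": 0,"dz": 0,"rx": 0,"ry": 0,"rz": 0}
    - {"dx": 0,"dy": 0,"dz": 0,"rx": 0,"ry": 0,"rz": 0}
    - {"dx": 0,"dy": 0,"dz": 0,"rx": 0,"ry": 0,"rz": 0}
    - {"dx": 0,"dy": 0,"dz": 0,"rx": 0,"ry": 0,"rz": 0}

```text
t: 2.9
eef_pos: [476.2, -365.1, 254.7]
tcp_rot: [-3.142, 0.001, 0.229]
ft_force: [0.3, 0.3, 0.9]
opening: 0.496
```

Call:
play_rows:
  increments:
    - {"dx": 0,"dy": 0,"dz": 0,"rx": 0,"ry": 0,"rz": 0}
    - {"dx": 0,"dy": 0,"dz": 0,"rx": 0,"ry": 0,"rz": 0}
    - {"dx": 0,"dy": 0,"dz": 0,"rx": 0,"ry": 0,"rz": 0}
    - {"dx": 0,"dy": 0,"dz": 0,"rx": 0,"ry": 0,"rz": 0}

```text
t: 3.23
eef_pos: [476.2, -365.1, 254.8]
tcp_rot: [3.142, 0.001, 0.229]
ft_force: [-1.2, 0.3, 0.2]
opening: 0.22
```

Call:
play_rows:
  increments:
    - {"dx": 0,"dy": 0,"dz": 0,"rx": 0,"ry": 0,"rz": 0}
    - {"dx": 0,"dy": 0,"dz": 0,"rx": 0,"ry": 0,"rz": 0}
    - {"dx": 0,"dy": 0,"dz": 0,"rx": 0,"ry": 0,"rz": 0}
    - {"dx": 0,"dy": 0,"dz": 0,"rx": 0,"ry": 0,"rz": 0}
    - {"dx": 0,"dy": 0,"dz": 0,"rx": 0,"ry": 0,"rz": 0}

```text
t: 3.65
eef_pos: [476.3, -365.2, 254.8]
tcp_rot: [3.141, 0.001, 0.229]
ft_force: [0.2, -2.9, -0.2]
opening: 0.123
```

Call:
play_rows:
  increments:
    - {"dx": 0,"dy": 0,"dz": -4,"rx": 0,"ry": 0,"rz": 0}
    - {"dx": 0,"dy": 0,"dz": -10,"rx": 0,"ry": 0,"rz": 0}
    - {"dx": 0,"dy": 0,"dz": -18,"rx": 0,"ry": 0,"rz": 0}
    - {"dx": 0,"dy": 0,"dz": -26,"rx": 0,"ry": 0,"rz": 0}
    - {"dx": 0,"dy": 0,"dz": -36,"rx": 0,"ry": 0,"rz": 0}
    - {"dx": 0,"dy": 0,"dz": -48,"rx": 0,"ry": 0,"rz": 0}
    - {"dx": 0,"dy": 0,"dz": -62,"rx": 0,"ry": 0,"rz": 0}
    - {"dx": 0,"dy": 0,"dz": -78,"rx": 0,"ry": 0,"rz": 0}

```text
t: 4.32
eef_pos: [476.2, -364.8, 334.1]
tcp_rot: [-3.141, 0.001, 0.229]
ft_force: [0.5, 0.4, -0.2]
opening: 0.124
```

Call:
play_rows:
  increments:
    - {"dx": 0,"dy": 0,"dz": -20,"rx": 0,"ry": 0,"rz": 0}
    - {"dx": 0,"dy": 0,"dz": -40,"rx": 0,"ry": 0,"rz": 0}
    - {"dx": 0,"dy": 0,"dz": -60,"rx": 0,"ry": 0,"rz": 0}
    - {"dx": 0,"dy": 0,"dz": -80,"rx": 0,"ry": 0,"rz": 0}
    - {"dx": 0,"dy": 0,"dz": -95,"rx": 0,"ry": 0,"rz": 0}
    - {"dx": 0,"dy": 0,"dz": -105,"rx": 0,"ry": 0,"rz": 0}

```text
t: 4.82
eef_pos: [476.1, -364.3, 441.8]
tcp_rot: [3.14, 0.0, 0.229]
ft_force: [-0.2, -0.3, -0.1]
opening: 0.123
```

```bash
python3 - <<'E'
from mv import *
from look import look
from ov import crop,gz,gy,gx
o=look("c")
p,R,s=cur()
print(p,s["tcp_rot"],s["opening"])
# nominal pass outline in tool frame: pass z=-tool z, pass x=tool y, pass y=tool x ; origin 188.8 along z
def pas(L): return [(p+R.apply([(-17,-6,L-22),(17,-6,L-22),(17,-6,L+18),(-17,-6,L+18)]),(0,0,255)),(p+R.apply([(-9,6,L-22),(9,6,L-22),(9,6,L+13),(-9,6,L+13)]),(0,255,0))]
crop("side",200,254,110,130,4.6,"pics/g6.png",im=o["side"])
crop("side",200,254,110,130,4.6,"pics/g7.png",pas(188.8),im=o["side"])
a=cv2.hconcat([cv2.imread("pics/g6.png")[:598,:400],cv2.imread("pics/g7.png")[:598,:400]]);cv2.imwrite("pics/g8.png",a)
crop("top",300,130,120,120,5,"pics/g9.png",im=o["top"])
# target at mouth
yaw=.065
G=rz(yaw);M=np.array([575.5,-64,296])
tz=-(G@gz);ty=-(G@gy)
T=tool(tz,ty)
for zg in (90,6):
    pp=M+zg*(G@gz)-188.8*tz
    print(zg,pp); inc(pp,T)
E
```

```text
[ 476.192 -364.418  441.147] [ 3.14  -0.     0.229] 0.12349957004025683
90 [ 585.887 -223.575  524.38 ]
inc [ 138.8 -112.1  -83.4] [5.84 0.47 1.52]  t 4.9167 pos [ 476.192 -364.418  441.147] F [-0.389  0.529 -1.432] op 0.12349957004025683
joints [-0.763  0.421  1.577 -0.001  1.142  0.579]
6 [ 582.758 -175.497  455.571]
inc [ 146.7 -159.8  -14.7] [5.84 0.47 1.52]  t 4.9167 pos [ 476.192 -364.418  441.147] F [-0.389  0.529 -1.432] op 0.12349957004025683
joints [-0.763  0.421  1.577 -0.001  1.142  0.579]
```

View pics/g8.png

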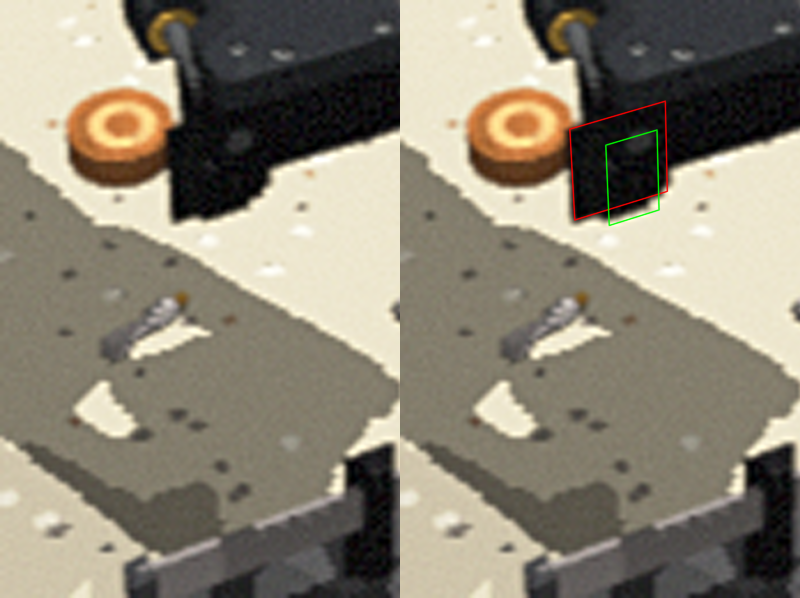

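View pics/g9.png

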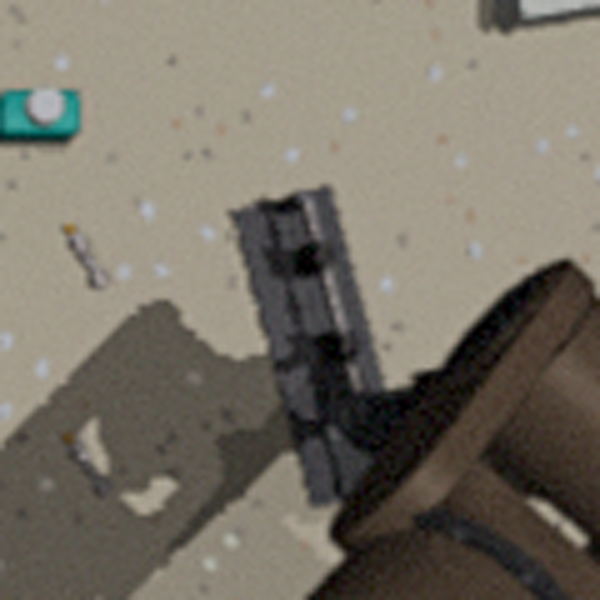

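Call:
play_rows:
  increments:
    - {"dx": 10,"dy": -8,"dz": -20,"rx": 0.4,"ry": 0.03,"rz": 0.1}
    - {"dx": 30,"dy": -24,"dz": -40,"rx": 1.2,"ry": 0.1,"rz": 0.3}
    - {"dx": 52,"dy": -42,"dz": -55,"rx": 2.2,"ry": 0.18,"rz": 0.56}
    - {"dx": 74,"dy": -60,"dz": -65,"rx": 3.2,"ry": 0.25,"rz": 0.82}
    - {"dx": 96,"dy": -77,"dz": -73,"rx": 4.1,"ry": 0.33,"rz": 1.06}
    - {"dx": 116,"dy": -93,"dz": -79,"rx": 4.9,"ry": 0.39,"rz": 1.27}
    - {"dx": 130,"dy": -105,"dz": -82,"rx": 5.5,"ry": 0.44,"rz": 1.43}
    - {"dx": 138.8,"dy": -112,"dz": -83.4,"rx": 5.84,"ry": 0.47,"rz": 1.52}

```text
t: 5.58
eef_pos: [586.9, -222.0, 523.6]
tcp_rot: [-2.526, 0.002, 0.066]
ft_force: [-0.3, -0.3, 0.7]
opening: 0.124
```

Call:
play_rows:
  increments:
    - {"dx": 0,"dy": 0,"dz": 0,"rx": 0,"ry": 0,"rz": 0}
    - {"dx": 0,"dy": 0,"dz": 0,"rx": 0,"ry": 0,"rz": 0}

```text
t: 5.75
eef_pos: [587.1, -221.7, 522.4]
tcp_rot: [-2.526, 0.004, 0.067]
ft_force: [-0.3, -0.0, -0.5]
opening: 0.125
```

```bash
cat > m.py <<'E'
from mv import *
from look import look
from ov import crop,gz,gy,gx,mouth
import sys
def go(tag,zgs,M=(575.5,-64,296),yaw=.065):
    o=look(tag)
    p,R,s=cur()
    G=rz(yaw);M=np.array(M);tz=-(G@gz);ty=-(G@gy);T=tool(tz,ty)
    for zg in zgs:
        pp=M+zg*(G@gz)-188.8*tz; print(zg,pp); inc(pp,T)
    L=188.8
    po=p+R.apply([0,0,L])-M; print("pass in guide",np.array([po@(G@gx),po@(G@gy),po@(G@gz)]),"ang",np.degrees((R.inv()*T).magnitude()))
    pol=[(p+R.apply([(-17,-6,L-22),(17,-6,L-22),(17,-6,L+18),(-17,-6,L+18)]),(0,0,255)),(p+R.apply([(-9,6,L-22),(9,6,L-22),(9,6,L+13),(-9,6,L+13)]),(0,255,0))]
    mo=np.array([M+a*24.5*(G@gx)+b*13.5*(G@gy) for a,b in((-1,-1),(1,-1),(1,1),(-1,1))])
    pol.append((mo,(255,255,0)))
    for n,x,y,w,h in(("side",230,130,100,100),("top",240,145,70,70)):
        k=400//w if n=="side" else 5
        crop(n,x,y,w,h,400/w,"pics/t1.png",im=o[n]);crop(n,x,y,w,h,400/w,"pics/t2.png",pol,im=o[n])
        cv2.imwrite(f"pics/m{n}_{tag}.png",cv2.hconcat([cv2.imread("pics/t1.png"),cv2.imread("pics/t2.png")]))
E
python3 -c "
from m import *
go('d',(90,40,6))"
```

```text
90 [ 585.887 -223.575  524.38 ]
inc [-0.8 -0.  -1.8] [-0.04  0.03 -0.01]  t 5.85 pos [ 586.611 -222.543  522.915] F [ 0.249 -0.228 -0.34 ] op 0.12455671948714242
joints [-0.53   0.449  1.351  0.501  1.702  0.95 ]
40 [ 584.024 -194.957  483.422]
inc [-0.7  0.2 48.2] [-0.04  0.03 -0.01]  t 5.85 pos [ 586.611 -222.543  522.915] F [ 0.249 -0.228 -0.34 ] op 0.12455671948714242
joints [-0.53   0.449  1.351  0.501  1.702  0.95 ]
6 [ 582.758 -175.497  455.571]
inc [-0.6  0.3 82.2] [-0.04  0.03 -0.01]  t 5.85 pos [ 586.611 -222.543  522.915] F [ 0.249 -0.228 -0.34 ] op 0.12455671948714242
joints [-0.53   0.449  1.351  0.501  1.702  0.95 ]
pass in guide [ 0.26   0.718 88.239] ang 0.2907464413276562
```

View pics/mside_d.png

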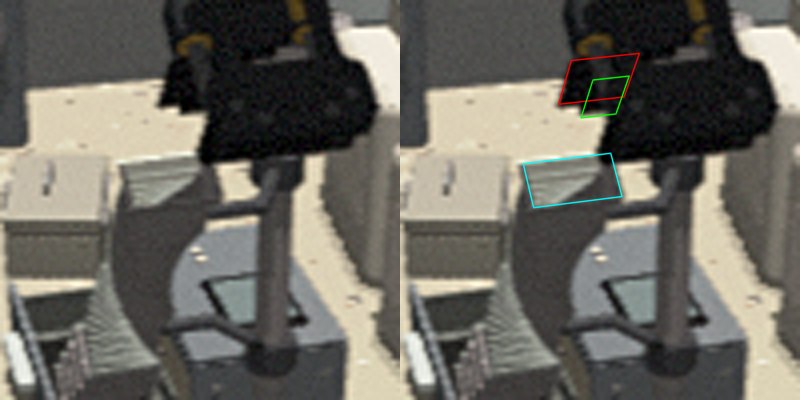

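View pics/mtop_d.png

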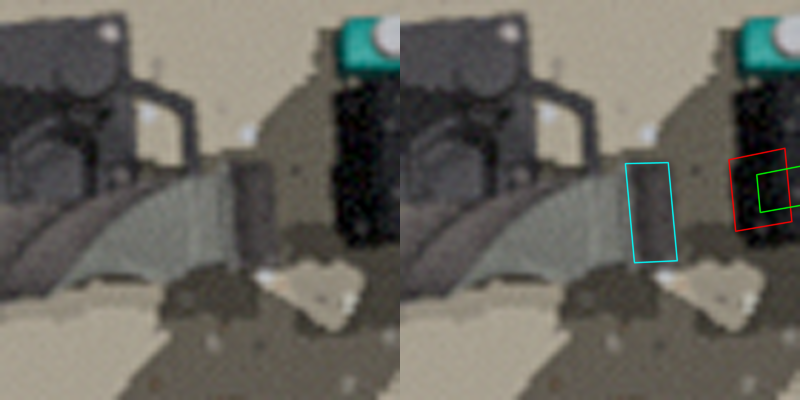

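View pics/top_d.png

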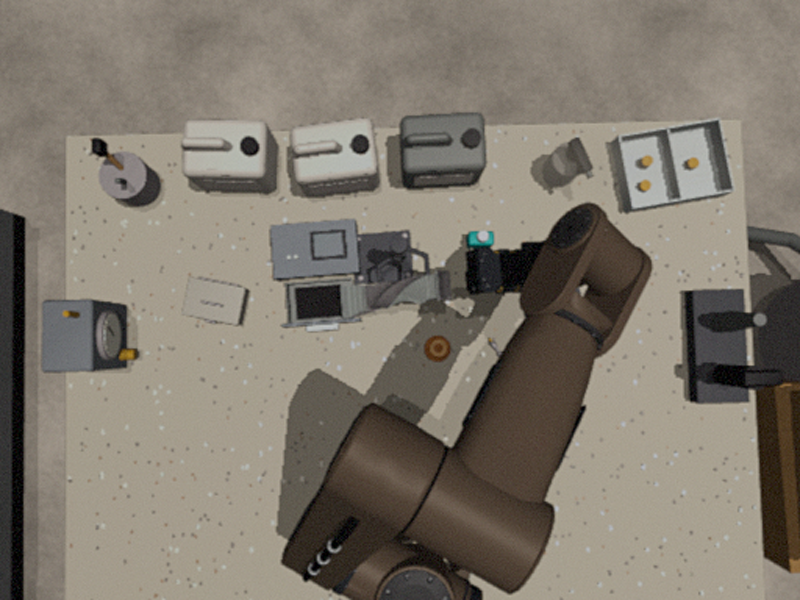

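Call:
play_rows:
  increments:
    - {"dx": 0,"dy": 0,"dz": 6,"rx": 0,"ry": 0,"rz": 0}
    - {"dx": -0.6,"dy": 0.3,"dz": 14,"rx": 0,"ry": 0,"rz": 0}
    - {"dx": -0.6,"dy": 0.3,"dz": 24,"rx": 0,"ry": 0,"rz": 0}
    - {"dx": -0.6,"dy": 0.3,"dz": 33,"rx": 0,"ry": 0,"rz": 0}
    - {"dx": -0.6,"dy": 0.3,"dz": 42,"rx": 0,"ry": 0,"rz": 0}
    - {"dx": -0.6,"dy": 0.3,"dz": 49,"rx": 0,"ry": 0,"rz": 0}
    - {"dx": -0.6,"dy": 0.3,"dz": 52,"rx": 0,"ry": 0,"rz": 0}
    - {"dx": -0.6,"dy": 0.3,"dz": 54,"rx": 0,"ry": 0,"rz": 0}

```text
t: 6.52
eef_pos: [583.9, -191.4, 478.2]
tcp_rot: [-2.526, 0.004, 0.066]
ft_force: [0.2, -0.1, 0.3]
opening: 0.125
```

```bash
python3 -c "
from m import *
go('e',(6,))"
```

```text
6 [ 582.758 -175.497  455.571]
inc [-0.   0.  28.1] [-0.04  0.03 -0.01]  t 6.6167 pos [ 583.932 -191.609  478.51 ] F [-0.102  0.337 -0.84 ] op 0.12567761816826842
joints [-0.49   0.455  1.458  0.511  1.586  0.929]
pass in guide [-0.452  0.7   34.059] ang 0.30194389550334283
```

View pics/mside_e.png

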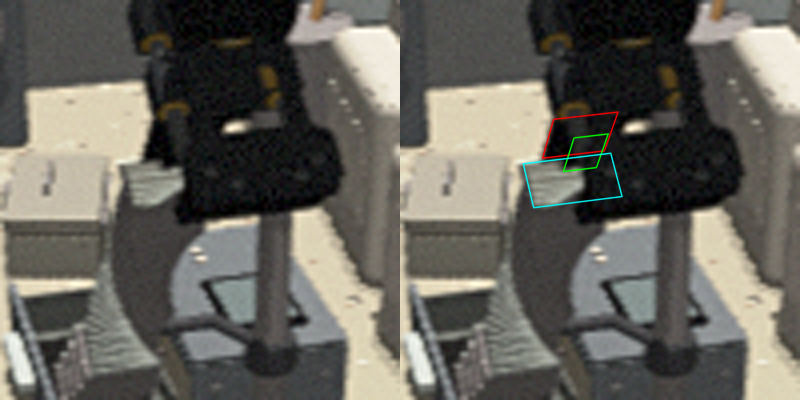

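View pics/mtop_e.png

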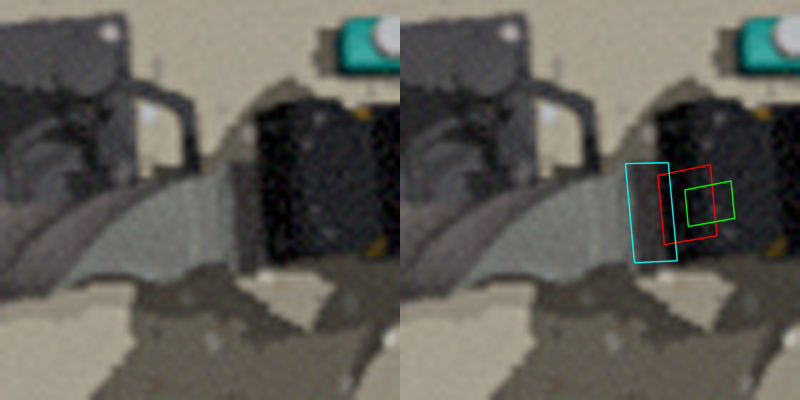

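Call:
play_rows:
  increments:
    - {"dx": 0,"dy": 0.4,"dz": 5,"rx": 0,"ry": 0,"rz": 0}
    - {"dx": 0,"dy": 0.4,"dz": 10,"rx": 0,"ry": 0,"rz": 0}
    - {"dx": 0,"dy": 0.4,"dz": 15,"rx": 0,"ry": 0,"rz": 0}
    - {"dx": 0,"dy": 0.4,"dz": 20,"rx": 0,"ry": 0,"rz": 0}
    - {"dx": 0,"dy": 0.4,"dz": 24,"rx": 0,"ry": 0,"rz": 0}
    - {"dx": 0,"dy": 0.4,"dz": 26.5,"rx": 0,"ry": 0,"rz": 0}
    - {"dx": 0,"dy": 0.4,"dz": 27.5,"rx": 0,"ry": 0,"rz": 0}
    - {"dx": 0,"dy": 0.4,"dz": 27.5,"rx": 0,"ry": 0,"rz": 0}

```text
t: 7.28
eef_pos: [582.9, -176.0, 455.7]
tcp_rot: [-2.527, 0.003, 0.066]
ft_force: [-0.8, -0.3, -0.2]
opening: 0.127
```

Call:
play_rows:
  increments:
    - {"dx": 0,"dy": 0,"dz": 0,"rx": 0,"ry": 0,"rz": 0}
    - {"dx": 0,"dy": 0,"dz": 0,"rx": 0,"ry": 0,"rz": 0}

```text
t: 7.45
eef_pos: [582.9, -176.0, 455.9]
tcp_rot: [-2.527, 0.003, 0.066]
ft_force: [0.7, 0.8, -0.7]
opening: 0.124
```

```bash
python3 -c "
from m import *
go('f',(6,))"
```

```text
6 [ 582.758 -175.497  455.571]
inc [-0.1 -0.3  0.5] [-0.04  0.03 -0.01]  t 7.55 pos [ 582.864 -176.055  455.832] F [-0.211 -0.136 -0.569] op 0.1248858401176178
joints [-0.469  0.462  1.507  0.518  1.527  0.919]
pass in guide [-0.503  0.45   6.539] ang 0.29719569361474246
```

View pics/mside_f.png

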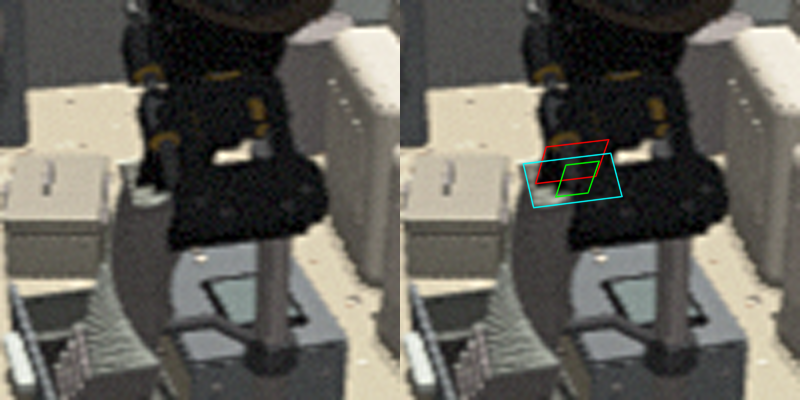

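View pics/mtop_f.png

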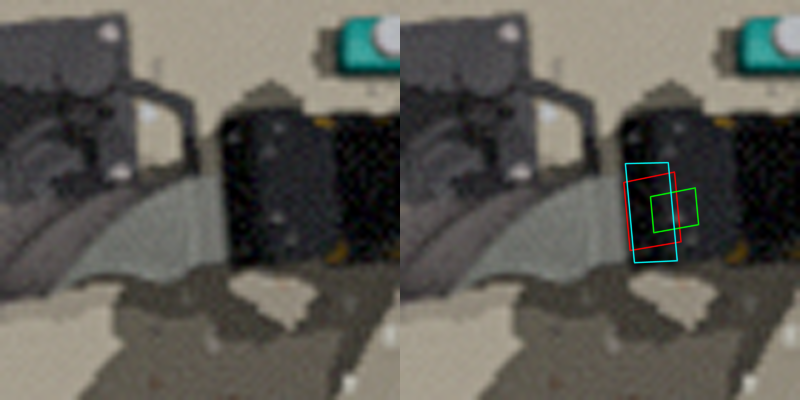

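Call:
play_rows:
  increments:
    - {"dx": 0,"dy": 0,"dz": 1,"rx": 0,"ry": 0,"rz": 0}
    - {"dx": 0,"dy": 0,"dz": 2,"rx": 0,"ry": 0,"rz": 0}
    - {"dx": 0,"dy": 0,"dz": 2,"rx": 0,"ry": 0,"rz": 0}
    - {"dx": 0,"dy": 0,"dz": 2,"rx": 0,"ry": 0,"rz": 0}

```text
t: 7.88
eef_pos: [582.8, -174.9, 454.2]
tcp_rot: [-2.527, 0.003, 0.066]
ft_force: [-0.4, 0.2, -0.6]
opening: 0.125
```

Call:
play_rows:
  fingers: 0.6
  increments:
    - {"dx": 0,"dy": 0,"dz": 0,"rx": 0,"ry": 0,"rz": 0}
    - {"dx": 0,"dy": 0,"dz": 0,"rx": 0,"ry": 0,"rz": 0}
    - {"dx": 0,"dy": 0,"dz": 0,"rx": 0,"ry": 0,"rz": 0}
    - {"dx": 0,"dy": 0,"dz": 0,"rx": 0,"ry": 0,"rz": 0}
    - {"dx": 0,"dy": 0,"dz": 0,"rx": 0,"ry": 0,"rz": 0}
    - {"dx": 0,"dy": 0,"dz": 0,"rx": 0,"ry": 0,"rz": 0}
    - {"dx": 0,"dy": 0,"dz": 0,"rx": 0,"ry": 0,"rz": 0}
    - {"dx": 0,"dy": 0,"dz": 0,"rx": 0,"ry": 0,"rz": 0}

```text
t: 8.55
eef_pos: [582.8, -174.9, 454.2]
tcp_rot: [-2.527, 0.003, 0.066]
ft_force: [0.5, -0.3, -0.3]
opening: 0.585
```

Call:
play_rows:
  increments:
    - {"dx": 0,"dy": 0,"dz": 0,"rx": 0,"ry": 0,"rz": 0}
    - {"dx": 0,"dy": 0,"dz": 0,"rx": 0,"ry": 0,"rz": 0}
    - {"dx": 0,"dy": 0,"dz": 0,"rx": 0,"ry": 0,"rz": 0}
    - {"dx": 0,"dy": 0,"dz": 0,"rx": 0,"ry": 0,"rz": 0}
    - {"dx": 0,"dy": 0,"dz": 0,"rx": 0,"ry": 0,"rz": 0}
    - {"dx": 0,"dy": 0,"dz": 0,"rx": 0,"ry": 0,"rz": 0}
    - {"dx": 0,"dy": 0,"dz": 0,"rx": 0,"ry": 0,"rz": 0}
    - {"dx": 0,"dy": 0,"dz": 0,"rx": 0,"ry": 0,"rz": 0}

```text
t: 9.22
eef_pos: [582.8, -174.9, 454.1]
tcp_rot: [-2.527, 0.003, 0.066]
ft_force: [-0.1, -0.8, 1.3]
opening: 0.601
```

```bash
python3 - <<'E'
from m import *
go('g',(90,))
o={n:pickle.load(open(f"pics/{n}_g.pkl","rb"))["image"][:,:,::-1].copy() for n in("side","top")}
crop("side",220,170,100,90,6,"pics/u1.png",im=o["side"]);crop("top",175,165,120,60,6.5,"pics/u2.png",im=o["top"])
E
```

```text
90 [ 585.887 -223.575  524.38 ]
inc [ -0.3  -0.6 -85.5] [-0.04  0.03 -0.01]  t 9.3167 pos [ 582.77  -174.877  454.165] F [-0.364  0.406  0.588] op 0.6002795978347819
joints [-0.467  0.463  1.511  0.519  1.522  0.918]
pass in guide [-0.524  0.47   4.497] ang 0.29977132337431833
```

View pics/u1.png

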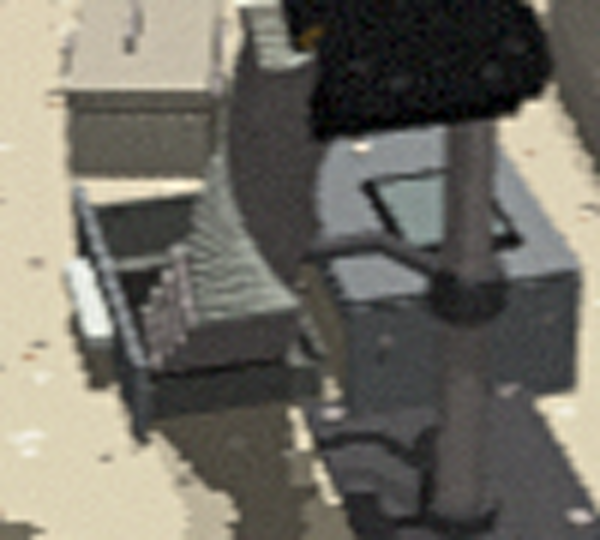

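View pics/u2.png

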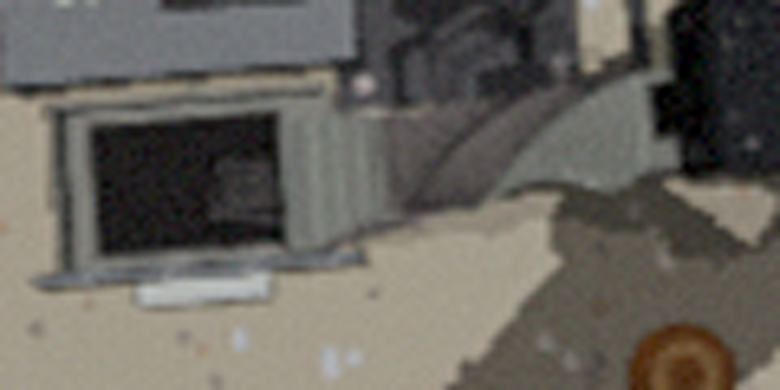

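```bash
python3 - <<'E'
from h import *
a=pickle.load(open("pics/top_g.pkl","rb"))["image"][:,:,::-1][172:214,178:228]
b=cams["top"]["image"][:,:,::-1][172:214,178:228]
f=lambda i:np.clip((cv2.resize(i,None,fx=8,fy=8,interpolation=cv2.INTER_CUBIC).astype(float)-5)*3,0,255).astype(np.uint8)
cv2.imwrite("pics/u3.png",cv2.hconcat([f(b),f(a)]))
a=pickle.load(open("pics/side_g.pkl","rb"))["image"][:,:,::-1][200:245,230:280]
b=cams["side"]["image"][:,:,::-1][200:245,230:280]
cv2.imwrite("pics/u4.png",cv2.hconcat([f(b),f(a)]))
E
```

```text
(no output)
```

View pics/u3.png

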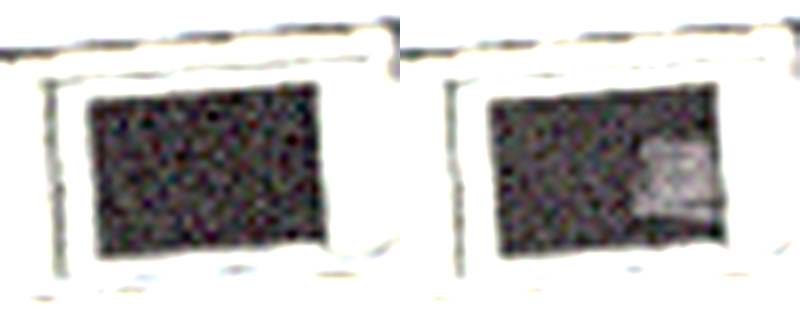

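View pics/u4.png

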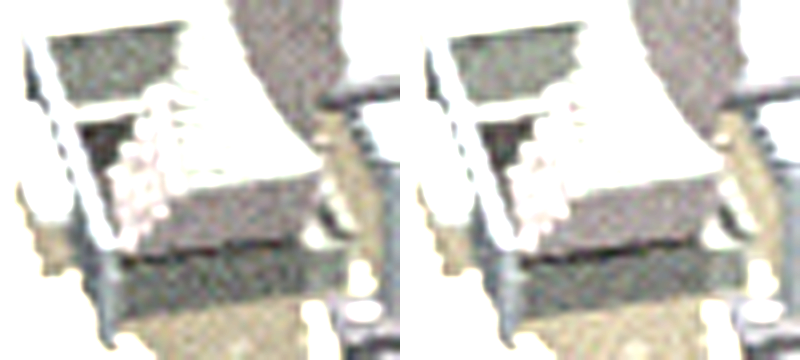

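Call:
play_rows:
  increments:
    - {"dx": 0,"dy": 0,"dz": -10,"rx": 0,"ry": 0,"rz": 0}
    - {"dx": 0,"dy": 0,"dz": -28,"rx": 0,"ry": 0,"rz": 0}
    - {"dx": 0,"dy": 0,"dz": -50,"rx": 0,"ry": 0,"rz": 0}
    - {"dx": 0,"dy": 0,"dz": -75,"rx": 0,"ry": 0,"rz": 0}
    - {"dx": 0,"dy": 0,"dz": -100,"rx": 0,"ry": 0,"rz": 0}
    - {"dx": 0,"dy": 0,"dz": -118,"rx": 0,"ry": 0,"rz": 0}
    - {"dx": 0,"dy": 0,"dz": -128,"rx": 0,"ry": 0,"rz": 0}
    - {"dx": 0,"dy": 0,"dz": -130,"rx": 0,"ry": 0,"rz": 0}

```text
t: 9.98
eef_pos: [587.8, -250.7, 561.9]
tcp_rot: [-2.528, 0.001, 0.065]
ft_force: [0.3, 0.4, 0.2]
opening: 0.598
```

```bash
cat > pu.py <<'E'
from mv import *
RD=np.array([559.4,183.5,.065])
rx_=rz(RD[2])@[1,0,0]
def tgt(x,y,z,s=1): 
    P=tf(RD,(x,y,z))[0]; print("target",P); inc(P,tool([0,0,-1],s*rx_))
E
python3 - <<'E'
from pu import *
from cell import viewer
ims=[viewer.read_camera("top")["image"][:,:,::-1].astype(float) for _ in range(12)]
m=np.mean(ims,0)[165:220,170:250]
i=cv2.resize(m,None,fx=9.8,fy=9.8,interpolation=cv2.INTER_CUBIC)
cv2.imwrite("pics/v1.png",np.clip((i-15)*5,0,255).astype(np.uint8))
ims=[viewer.read_camera("side")["image"][:,:,::-1].astype(float) for _ in range(6)]
m=np.mean(ims,0)[190:250,220:290]
i=cv2.resize(m,None,fx=9.8,fy=9.8,interpolation=cv2.INTER_CUBIC)
cv2.imwrite("pics/v2.png",np.clip((i-5)*3,0,255).astype(np.uint8))
for s in(1,-1): tgt(-105,15,400,s)
E
```

```text
target [453.647 191.648 400.   ]
inc [-104.6 -274.2  390.4] [ -4.62  -4.57 -14.48]  t 10.8833 pos [ 588.024 -249.669  560.42 ] F [-0.142 -0.12  -0.268] op 0.5979745086151312
joints [-0.565  0.453  1.251  0.498  1.804  0.967]
target [453.647 191.648 400.   ]
inc [-104.6 -274.2  390.4] [-4.57  4.62 14.48]  t 10.8833 pos [ 588.024 -249.669  560.42 ] F [-0.142 -0.12  -0.268] op 0.5979745086151312
joints [-0.565  0.453  1.251  0.498  1.804  0.967]
```

View pics/v1.png

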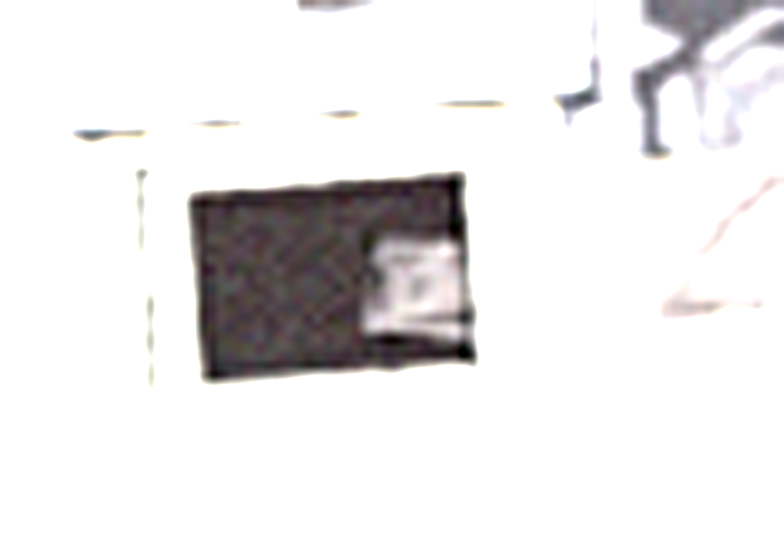

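View pics/v2.png

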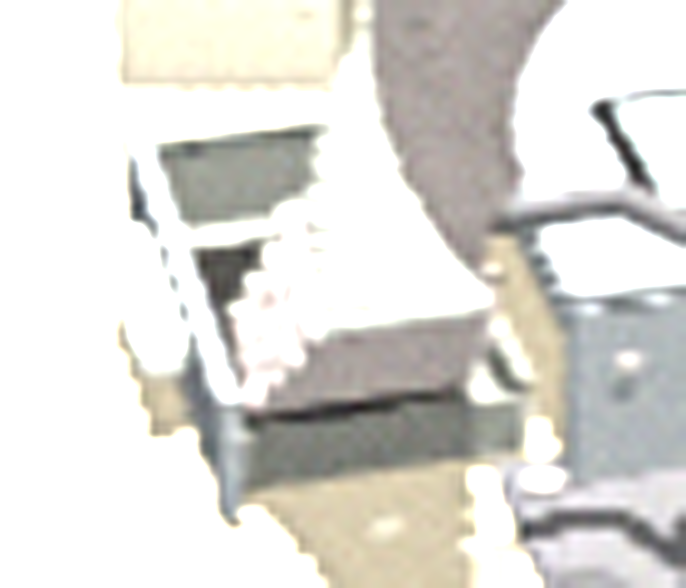

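```bash
python3 - <<'E'
from pu import *
def back(u,v,z):
    f=lambda q: proj("top",[q[0],q[1],z])[0]-[u,v]
    w=least_squares(f,[560,180]).x
    return rz(-RD[2])[:2,:2]@(w-RD[:2])
k=lambda x,y:(170+x/9.8-.5,165+y/9.8-.5)
for n,x,y,z in(("pass front-left",365,240,14),("pass near-left",362,330,14),("mat TL",190,197,10),("mat BR",470,362,10),("mat TR",462,175,10)): print(n,back(*k(x,y),z))
E
```

```text
pass front-left [17.9   -4.888]
pass near-left [-13.097  -1.308]
mat TL [38.421 54.892]
mat BR [-27.215 -37.349]
mat TR [ 37.778 -39.965]
```

```bash
python3 - <<'E'
from pu import *
from scipy.spatial.transform import Slerp
p0,R0,s=cur()
T=tool([0,0,-1],rx_); rel=(R0.inv()*T).as_rotvec()
for f in np.arange(1,9)/8:
    p=p0+f*(np.array([465,-60,540])-p0); d=R0.inv().apply(p-p0); r=rel*f*.5/np.radians(6)
    print(d.round(0),r.round(2))
E
```

```text
[-14. -19.  16.] [-0.29 -0.29 -0.91]
[-28. -37.  33.] [-0.58 -0.57 -1.81]
[-41. -56.  49.] [-0.87 -0.86 -2.72]
[-55. -75.  65.] [-1.16 -1.14 -3.62]
[-69. -93.  82.] [-1.44 -1.43 -4.53]
[ -83. -112.   98.] [-1.73 -1.72 -5.43]
[ -96. -131.  114.] [-2.02 -2.   -6.34]
[-110. -149.  131.] [-2.31 -2.29 -7.24]
```

Call:
play_rows:
  fingers: 0.0
  increments:
    - {"dx": -14,"dy": -19,"dz": 16,"rx": -0.29,"ry": -0.29,"rz": -0.9}
    - {"dx": -28,"dy": -37,"dz": 33,"rx": -0.58,"ry": -0.57,"rz": -1.81}
    - {"dx": -41,"dy": -56,"dz": 49,"rx": -0.87,"ry": -0.86,"rz": -2.72}
    - {"dx": -55,"dy": -75,"dz": 65,"rx": -1.16,"ry": -1.14,"rz": -3.62}
    - {"dx": -69,"dy": -93,"dz": 82,"rx": -1.44,"ry": -1.43,"rz": -4.53}
    - {"dx": -83,"dy": -112,"dz": 98,"rx": -1.73,"ry": -1.72,"rz": -5.43}
    - {"dx": -96,"dy": -131,"dz": 114,"rx": -2.02,"ry": -2.0,"rz": -6.34}
    - {"dx": -110,"dy": -149,"dz": 131,"rx": -2.31,"ry": -2.29,"rz": -7.24}

```text
t: 11.55
eef_pos: [464.3, -59.1, 539.8]
tcp_rot: [-2.836, -0.127, 0.855]
ft_force: [-0.6, 0.1, -0.4]
opening: 0.096
```

```bash
python3 - <<'E'
from pu import *
tgt(-105,15,400)
E
```

```text
target [453.647 191.648 400.   ]
inc [ 163.1 -115.8  206.2] [-2.3  -2.27 -7.2 ]  t 11.55 pos [464.311 -59.086 539.813] F [-0.628  0.122 -0.359] op 0.09573353822028292
joints [-0.309  0.167  1.693  0.232  1.521  0.348]
```

Call:
play_rows:
  fingers: 0.0
  increments:
    - {"dx": 20,"dy": -14,"dz": 26,"rx": -0.29,"ry": -0.28,"rz": -0.9}
    - {"dx": 41,"dy": -29,"dz": 52,"rx": -0.58,"ry": -0.57,"rz": -1.8}
    - {"dx": 61,"dy": -43,"dz": 77,"rx": -0.86,"ry": -0.85,"rz": -2.7}
    - {"dx": 82,"dy": -58,"dz": 103,"rx": -1.15,"ry": -1.13,"rz": -3.6}
    - {"dx": 102,"dy": -72,"dz": 129,"rx": -1.44,"ry": -1.42,"rz": -4.5}
    - {"dx": 122,"dy": -87,"dz": 155,"rx": -1.72,"ry": -1.7,"rz": -5.4}
    - {"dx": 143,"dy": -101,"dz": 180,"rx": -2.01,"ry": -1.99,"rz": -6.3}
    - {"dx": 163,"dy": -116,"dz": 206,"rx": -2.3,"ry": -2.27,"rz": -7.2}

```text
t: 12.22
eef_pos: [453.2, 193.2, 399.7]
tcp_rot: [3.138, 0.001, 1.641]
ft_force: [0.7, -0.5, -0.1]
opening: 0.004
```

Call:
play_rows:
  increments:
    - {"dx": 0,"dy": 0,"dz": 0,"rx": 0,"ry": 0,"rz": 0}
    - {"dx": 0,"dy": 0,"dz": 0,"rx": 0,"ry": 0,"rz": 0}

```text
t: 12.38
eef_pos: [452.8, 194.5, 399.1]
tcp_rot: [3.14, 0.001, 1.643]
ft_force: [-0.3, 0.1, 0.5]
opening: 0.006
```

```bash
python3 - <<'E'
from pu import *
from look import look
tgt(-105,15,215)
look("h")
E
```

```text
target [453.647 191.648 215.   ]
inc [ -2.7   0.4 184.1] [0.01 0.01 0.07]  t 12.3833 pos [452.795 194.492 399.071] F [-0.307  0.06   0.46 ] op 0.005996384307580922
joints [ 0.272  0.311  1.882 -0.001  0.947  0.2  ]
```

View pics/side_h.png

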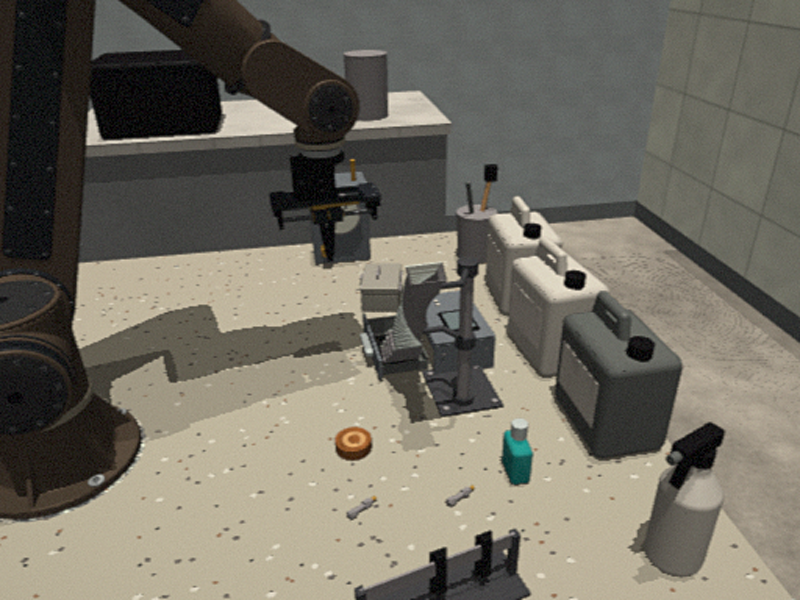

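View pics/top_h.png

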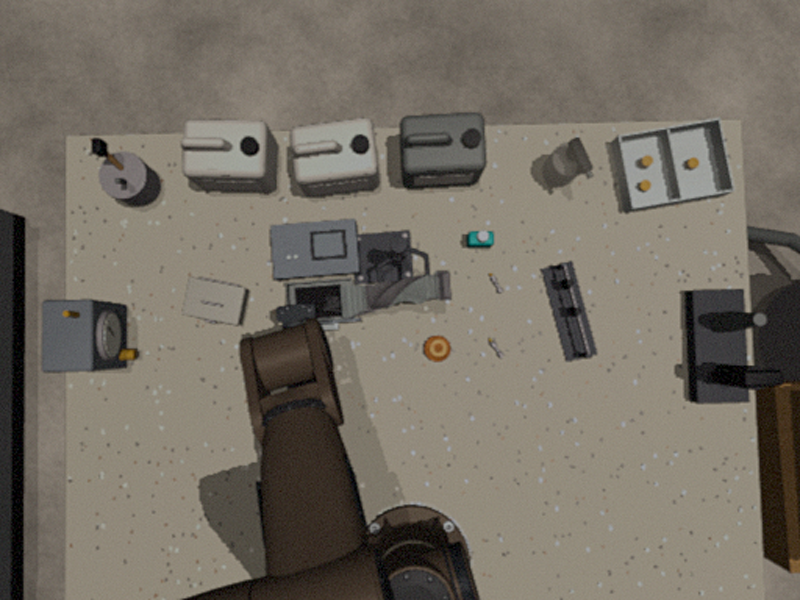

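Call:
play_rows:
  increments:
    - {"dx": -1,"dy": 0.4,"dz": 15,"rx": 0,"ry": 0,"rz": 0}
    - {"dx": -2.7,"dy": 0.4,"dz": 40,"rx": 0,"ry": 0,"rz": 0}
    - {"dx": -2.7,"dy": 0.4,"dz": 70,"rx": 0,"ry": 0,"rz": 0}
    - {"dx": -2.7,"dy": 0.4,"dz": 100,"rx": 0,"ry": 0,"rz": 0}
    - {"dx": -2.7,"dy": 0.4,"dz": 130,"rx": 0,"ry": 0,"rz": 0}
    - {"dx": -2.7,"dy": 0.4,"dz": 158,"rx": 0,"ry": 0,"rz": 0}
    - {"dx": -2.7,"dy": 0.4,"dz": 177,"rx": 0,"ry": 0,"rz": 0}
    - {"dx": -2.7,"dy": 0.4,"dz": 184,"rx": 0,"ry": 0,"rz": 0}

```text
t: 13.15
eef_pos: [454.8, 188.7, 214.6]
tcp_rot: [3.141, 0.001, 1.636]
ft_force: [-0.5, 0.6, -0.0]
opening: 0.005
```

Call:
play_rows:
  increments:
    - {"dx": 0,"dy": 0,"dz": 0,"rx": 0,"ry": 0,"rz": 0}
    - {"dx": 0,"dy": 0,"dz": 0,"rx": 0,"ry": 0,"rz": 0}

```text
t: 13.32
eef_pos: [455.5, 187.9, 215.3]
tcp_rot: [3.14, 0.0, 1.634]
ft_force: [-0.1, 0.4, -0.0]
opening: 0.005
```

```bash
python3 - <<'E'
from pu import *
from look import look
from ov import crop
tgt(-75,15,213); tgt(24,15,213)
o=look("i")
crop("side",200,150,120,110,6,"pics/i1.png",im=o["side"])
E
```

```text
target [483.584 193.597 213.   ]
inc [ 3.9 28.4  2.4] [ 0.01  0.   -0.02]  t 13.3167 pos [455.455 187.92  215.34 ] F [-0.057  0.441 -0.024] op 0.0053485953639619615
joints [ 0.257  0.603  2.049 -0.001  0.489  0.195]
target [582.375 200.027 213.   ]
inc [  4.1 127.4   2.5] [ 0.01  0.   -0.02]  t 13.3167 pos [455.455 187.92  215.34 ] F [-0.057  0.441 -0.024] op 0.0053485953639619615
joints [ 0.257  0.603  2.049 -0.001  0.489  0.195]
```

View pics/i1.png

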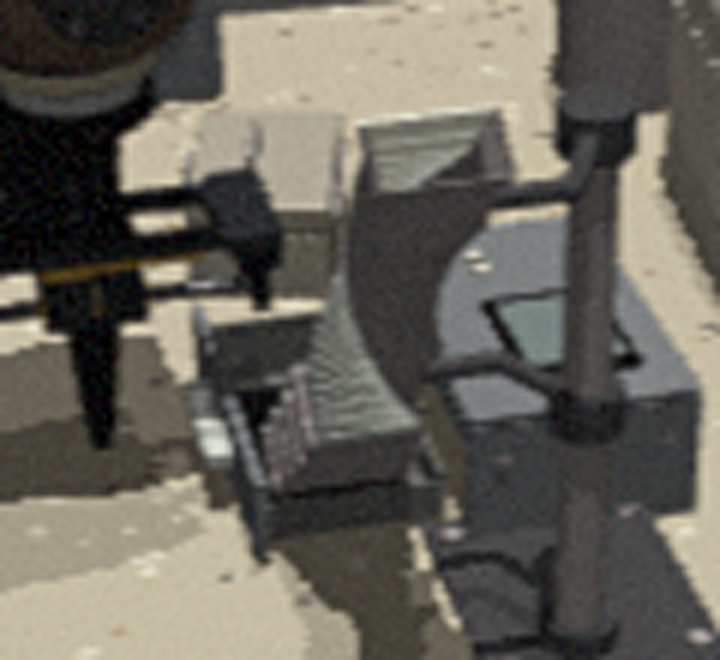

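Call:
play_rows:
  increments:
    - {"dx": 2,"dy": 5,"dz": 2,"rx": 0,"ry": 0,"rz": 0}
    - {"dx": 4,"dy": 12,"dz": 2,"rx": 0,"ry": 0,"rz": 0}
    - {"dx": 4,"dy": 18,"dz": 2,"rx": 0,"ry": 0,"rz": 0}
    - {"dx": 4,"dy": 22,"dz": 2,"rx": 0,"ry": 0,"rz": 0}
    - {"dx": 4,"dy": 26,"dz": 2,"rx": 0,"ry": 0,"rz": 0}
    - {"dx": 4,"dy": 30,"dz": 2,"rx": 0,"ry": 0,"rz": 0}
    - {"dx": 4,"dy": 34,"dz": 2,"rx": 0,"ry": 0,"rz": 0}
    - {"dx": 4,"dy": 38,"dz": 2,"rx": 0,"ry": 0,"rz": 0}

```text
t: 14.08
eef_pos: [493.3, 194.8, 214.0]
tcp_rot: [3.139, 0.0, 1.635]
ft_force: [-0.9, 0.4, -0.5]
opening: 0.003
```

Call:
play_rows:
  increments:
    - {"dx": 0,"dy": 4,"dz": 0,"rx": 0,"ry": 0,"rz": 0}
    - {"dx": 0,"dy": 8,"dz": 0,"rx": 0,"ry": 0,"rz": 0}
    - {"dx": 0,"dy": 12,"dz": 0,"rx": 0,"ry": 0,"rz": 0}
    - {"dx": 0,"dy": 16,"dz": 0,"rx": 0,"ry": 0,"rz": 0}
    - {"dx": 0,"dy": 20,"dz": 0,"rx": 0,"ry": 0,"rz": 0}
    - {"dx": 0,"dy": 24,"dz": 0,"rx": 0,"ry": 0,"rz": 0}
    - {"dx": 0,"dy": 28,"dz": 0,"rx": 0,"ry": 0,"rz": 0}
    - {"dx": 0,"dy": 32,"dz": 0,"rx": 0,"ry": 0,"rz": 0}

```text
t: 14.75
eef_pos: [525.6, 196.8, 214.1]
tcp_rot: [3.139, 0.0, 1.635]
ft_force: [-2.3, -0.7, -1.1]
opening: 0.006
```

```bash
python3 - <<'E'
from pu import *
from look import look
from ov import crop
tgt(24,15,213)
o=look("j")
crop("side",200,150,120,110,6,"pics/j1.png",im=o["side"])
crop("top",165,135,135,80,5.9,"pics/j2.png",im=o["top"])
E
```

```text
target [582.375 200.027 213.   ]
inc [-0.5 56.8  1.2] [ 0.02  0.   -0.01]  t 14.75 pos [525.623 196.842 214.068] F [-2.338 -0.746 -1.057] op 0.005831739463602085
joints [ 0.241  0.662  1.88  -0.001  0.597  0.177]
```

View pics/j1.png

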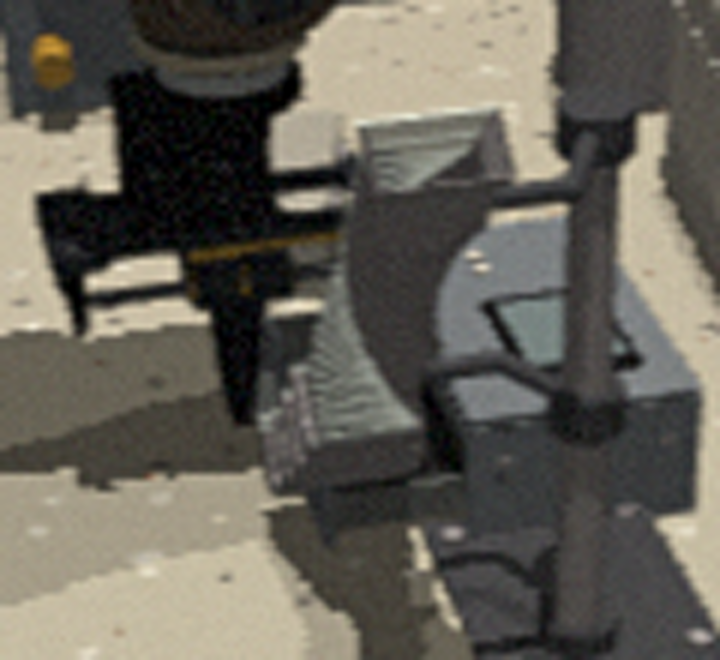

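Call:
play_rows:
  increments:
    - {"dx": 0,"dy": 5,"dz": 0,"rx": 0,"ry": 0,"rz": 0}
    - {"dx": 0,"dy": 10,"dz": 0,"rx": 0,"ry": 0,"rz": 0}
    - {"dx": 0,"dy": 15,"dz": 0,"rx": 0,"ry": 0,"rz": 0}
    - {"dx": 0,"dy": 20,"dz": 0,"rx": 0,"ry": 0,"rz": 0}
    - {"dx": 0,"dy": 25,"dz": 0,"rx": 0,"ry": 0,"rz": 0}
    - {"dx": 0,"dy": 30,"dz": 0,"rx": 0,"ry": 0,"rz": 0}
    - {"dx": 0,"dy": 35,"dz": 0,"rx": 0,"ry": 0,"rz": 0}
    - {"dx": 0,"dy": 40,"dz": 0,"rx": 0,"ry": 0,"rz": 0}

```text
t: 15.52
eef_pos: [566.4, 199.5, 214.3]
tcp_rot: [3.138, 0.0, 1.635]
ft_force: [-1.7, -0.8, -0.7]
opening: 0.009
```

Call:
play_rows:
  increments:
    - {"dx": 0,"dy": 2,"dz": 0,"rx": 0,"ry": 0,"rz": 0}
    - {"dx": 0,"dy": 4,"dz": 0,"rx": 0,"ry": 0,"rz": 0}
    - {"dx": 0,"dy": 6,"dz": 0,"rx": 0,"ry": 0,"rz": 0}
    - {"dx": 0,"dy": 8,"dz": 0,"rx": 0,"ry": 0,"rz": 0}

```text
t: 15.85
eef_pos: [574.5, 200.0, 214.3]
tcp_rot: [3.138, 0.0, 1.635]
ft_force: [-2.0, -1.1, -0.7]
opening: 0.008
```

Call:
play_rows:
  increments:
    - {"dx": 0,"dy": 2,"dz": 0,"rx": 0,"ry": 0,"rz": 0}
    - {"dx": 0,"dy": 4,"dz": 0,"rx": 0,"ry": 0,"rz": 0}

```text
t: 16.02
eef_pos: [578.6, 200.3, 214.3]
tcp_rot: [3.138, 0.0, 1.635]
ft_force: [-1.9, -0.9, -0.1]
opening: 0.004
```

Call:
play_rows:
  increments:
    - {"dx": 0,"dy": 1,"dz": 0,"rx": 0,"ry": 0,"rz": 0}
    - {"dx": 0,"dy": 2,"dz": 0,"rx": 0,"ry": 0,"rz": 0}

```text
t: 16.18
eef_pos: [580.7, 200.4, 214.3]
tcp_rot: [3.138, 0.0, 1.635]
ft_force: [-0.4, -0.8, -0.4]
opening: 0.001
```

Still sliding freely; I'll keep going in small steps until the force rises.

Call:
play_rows:
  increments:
    - {"dx": 0,"dy": 1.5,"dz": 0,"rx": 0,"ry": 0,"rz": 0}
    - {"dx": 0,"dy": 3,"dz": 0,"rx": 0,"ry": 0,"rz": 0}

```text
t: 16.35
eef_pos: [583.8, 200.6, 214.3]
tcp_rot: [3.138, 0.0, 1.635]
ft_force: [-1.9, -0.5, -0.4]
opening: 0.007
```

Call:
play_rows:
  increments:
    - {"dx": 0,"dy": 1,"dz": 0,"rx": 0,"ry": 0,"rz": 0}
    - {"dx": 0,"dy": 2,"dz": 0,"rx": 0,"ry": 0,"rz": 0}

```text
t: 16.52
eef_pos: [585.8, 200.8, 214.3]
tcp_rot: [3.139, 0.0, 1.635]
ft_force: [-6.0, -1.3, 1.7]
opening: 0.004
```

```bash
python3 - <<'E'
from pu import *
from look import look
from ov import crop
tgt(24,15,213)
o=look("k")
crop("side",220,170,100,90,7,"pics/k1.png",im=o["side"])
E
```

```text
target [582.375 200.027 213.   ]
inc [-0.5 -3.5  1.3] [ 0.03  0.   -0.01]  t 16.5167 pos [585.784 200.75  214.296] F [-6.048 -1.328  1.682] op 0.0036111695987190635
joints [ 0.224  0.716  1.73  -0.001  0.693  0.16 ]
```

View pics/k1.png

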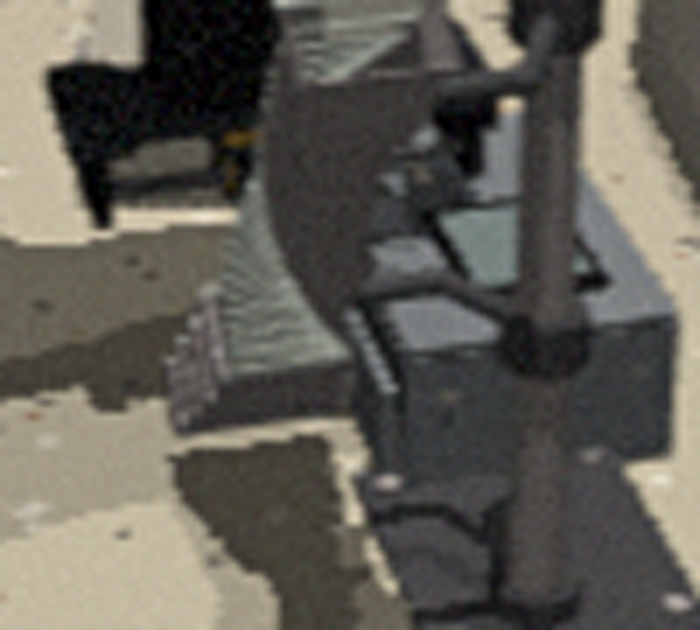

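Call:
play_rows:
  increments:
    - {"dx": 0,"dy": 1,"dz": 0,"rx": 0,"ry": 0,"rz": 0}
    - {"dx": 0,"dy": 1.5,"dz": 0,"rx": 0,"ry": 0,"rz": 0}
    - {"dx": 0,"dy": 1.5,"dz": 0,"rx": 0,"ry": 0,"rz": 0}

```text
t: 16.87
eef_pos: [586.4, 200.8, 214.3]
tcp_rot: [-3.141, 0.0, 1.635]
ft_force: [-9.3, -0.9, 4.2]
opening: 0.0
```

Call:
play_rows:
  increments:
    - {"dx": 0,"dy": 1.5,"dz": 0,"rx": 0,"ry": 0,"rz": 0}
    - {"dx": 0,"dy": 2.5,"dz": 0,"rx": 0,"ry": 0,"rz": 0}
    - {"dx": 0,"dy": 2.5,"dz": 0,"rx": 0,"ry": 0,"rz": 0}

```text
t: 17.12
eef_pos: [587.5, 201.0, 214.2]
tcp_rot: [-3.136, 0.001, 1.635]
ft_force: [-14.6, -1.3, 9.7]
opening: 0.002
```

Call:
play_rows:
  increments:
    - {"dx": 0,"dy": -4,"dz": 0,"rx": 0,"ry": 0,"rz": 0}
    - {"dx": 0,"dy": -12,"dz": 0,"rx": 0,"ry": 0,"rz": 0}
    - {"dx": 0,"dy": -24,"dz": 0,"rx": 0,"ry": 0,"rz": 0}
    - {"dx": 0,"dy": -44,"dz": 0,"rx": 0,"ry": 0,"rz": 0}
    - {"dx": 0,"dy": -70,"dz": 0,"rx": 0,"ry": 0,"rz": 0}
    - {"dx": 0,"dy": -96,"dz": 0,"rx": 0,"ry": 0,"rz": 0}
    - {"dx": 0,"dy": -115,"dz": 0,"rx": 0,"ry": 0,"rz": 0}
    - {"dx": 0,"dy": -125,"dz": 0,"rx": 0,"ry": 0,"rz": 0}

```text
t: 17.78
eef_pos: [460.7, 192.9, 215.2]
tcp_rot: [-3.135, 0.001, 1.636]
ft_force: [1.0, -0.0, 0.7]
opening: 0.004
```

Call:
play_rows:
  increments:
    - {"dx": 0,"dy": 0,"dz": -20,"rx": 0,"ry": 0,"rz": 0}
    - {"dx": 0,"dy": -20,"dz": -50,"rx": 0,"ry": 0,"rz": 0}
    - {"dx": 0,"dy": -30,"dz": -85,"rx": 0,"ry": 0,"rz": 0}
    - {"dx": 0,"dy": -30,"dz": -120,"rx": 0,"ry": 0,"rz": 0}
    - {"dx": 0,"dy": -30,"dz": -150,"rx": 0,"ry": 0,"rz": 0}
    - {"dx": 0,"dy": -30,"dz": -170,"rx": 0,"ry": 0,"rz": 0}
    - {"dx": 0,"dy": -30,"dz": -175,"rx": 0,"ry": 0,"rz": 0}
    - {"dx": 0,"dy": -30,"dz": -175,"rx": 0,"ry": 0,"rz": 0}

```text
t: 18.45
eef_pos: [431.9, 191.2, 391.7]
tcp_rot: [-3.139, 0.0, 1.636]
ft_force: [0.2, -0.5, -0.7]
opening: 0.008
```

```bash
python3 - <<'E'
from pu import *
from look import look
from ov import crop
o=look("l")
from cell import viewer
m=np.mean([viewer.read_camera("top")["image"][:,:,::-1].astype(float) for _ in range(10)],0)
i=cv2.resize(m[130:215,165:245],None,fx=7,fy=7,interpolation=cv2.INTER_CUBIC)
cv2.imwrite("pics/l2.png",np.clip(i*1.5,0,255).astype(np.uint8))
crop("side",220,170,100,90,6.6,"pics/l1.png",im=o["side"])
E
```

```text
(no output)
```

View pics/l1.png

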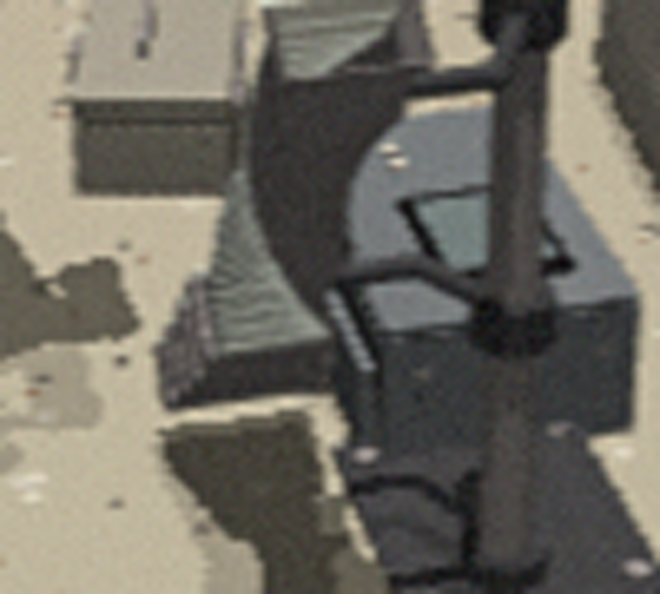

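View pics/l2.png

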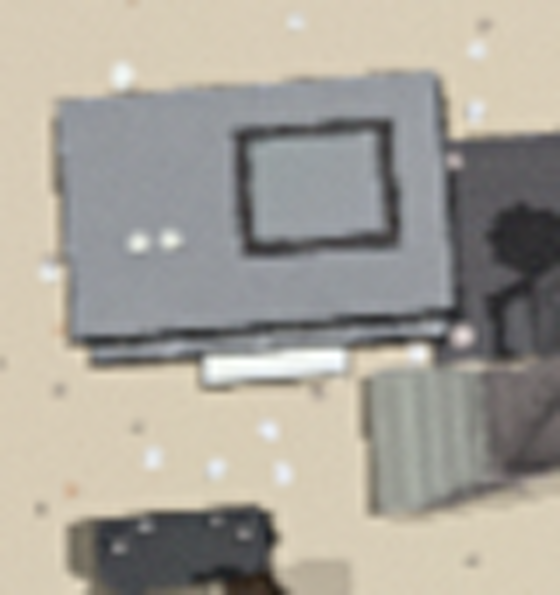

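View pics/side_l.png

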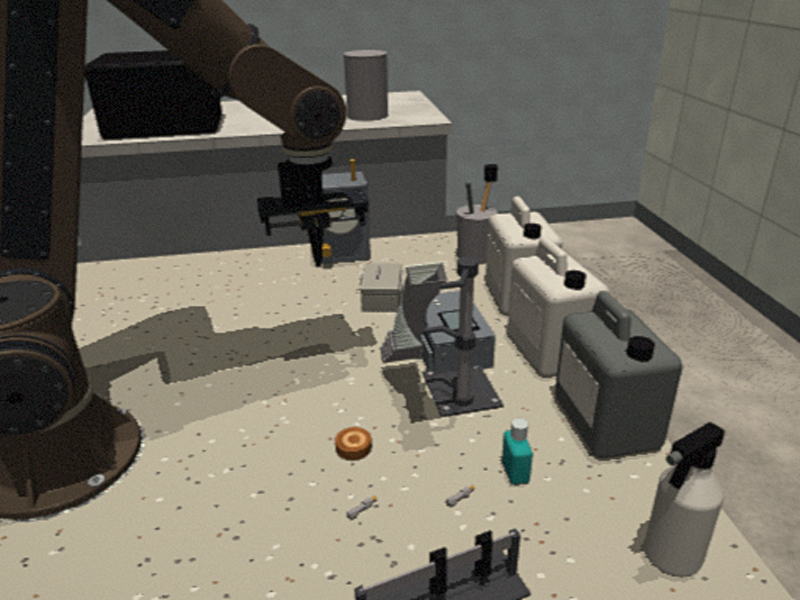

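```bash
python3 - <<'E'
from pu import *
def back(u,v,z):
    w=least_squares(lambda q: proj("top",[q[0],q[1],z])[0]-[u,v],[560,180]).x
    return rz(-RD[2])[:2,:2]@(w-RD[:2])
for t,(y0,y1) in(("0",(203,216)),("l",(176,189))):
    g=pickle.load(open(f"pics/top{t if t=='0' else '_l'}.pkl","rb"))["image"].astype(float).mean(2)[y0:y1,192:220]
    print(g.max()); w=np.clip(g-175,0,None); ys,xs=np.mgrid[y0:y1,192:220]
    n,l,st,ce=cv2.connectedComponentsWithStats((g>185).astype(np.uint8)); k=1+np.argmax(st[1:,4]); m=cv2.dilate((l==k).astype(np.uint8),np.ones((3,3)))
    w=w*m; u,v=(w*xs).sum()/w.sum(),(w*ys).sum()/w.sum(); print(u,v,st[k],back(u,v,36))
E
```

```text
174.0Traceback (most recent call last):
  File "<stdin>", line 8, in <module>
    return _wrapfunc(a, 'argmax', axis=axis, out=out, **kwds)
    return bound(*args, **kwds)
ValueError: attempt to get argmax of an empty sequence
```

```bash
python3 - <<'E'
from pu import *
def back(u,v,z):
    w=least_squares(lambda q: proj("top",[q[0],q[1],z])[0]-[u,v],[560,180]).x
    return rz(-RD[2])[:2,:2]@(w-RD[:2])
for f,(y0,y1) in(("top0",(203,216)),("top_l",(176,189))):
    im=pickle.load(open(f"pics/{f}.pkl","rb"))["image"].astype(float)[y0:y1,190:222]
    g=im.mean(2)
    b=((im[:,:,2]-im[:,:,0]>-6)&(g>130)).astype(np.uint8)
    n,l,st,ce=cv2.connectedComponentsWithStats(b); k=1+np.argmax(st[1:,4])
    u,v=ce[k]+[190,y0]; print(u,v,st[k],back(u,v,36))
E
```

```text
205.7 209.22857142857143 [ 6  4 20  5 70] [-50.868   2.11 ]
203.86567164179104 181.6417910447761 [ 4  4 21  5 67] [41.793  0.711]
```

```bash
python3 - <<'E'
from pu import *
from ov import crop
def back(u,v,z):
    w=least_squares(lambda q: proj("top",[q[0],q[1],z])[0]-[u,v],[560,180]).x
    return rz(-RD[2])[:2,:2]@(w-RD[:2])
# local profile perpendicular to panel, at reader y=+60,+50,-50..., z=50
for f in("top0","top_l"):
    im=pickle.load(open(f"pics/{f}.pkl","rb"))["image"].astype(np.float32).mean(2)
    for ys in((42,80),):
        prof=[]
        xs=np.arange(-70,-30,2) if f=="top0" else np.arange(25,75,2)
        for x in xs:
            q=proj("top",tf(RD,[(x,y,50) for y in np.arange(*ys,2.)])).astype(np.float32)
            prof.append(cv2.remap(im,q[:,0],q[:,1],cv2.INTER_LINEAR).mean())
        print(f,ys);print(np.c_[xs,np.array(prof).round()].astype(int).tolist())
im=pickle.load(open("pics/top_l.pkl","rb"))["image"][:,:,::-1].copy()
L=[(tf(RD,[(58,-90,77),(58,90,77)]),(0,255,0)),(tf(RD,[(58,-85,50),(58,85,50)]),(0,0,255)),(tf(RD,[(53,-85,50),(53,85,50)]),(255,0,0))]
crop("top",165,165,75,35,10,"pics/n1.png",L,im=im)
E
```

```text
top0 (42, 80)
[[-70, 141], [-68, 141], [-66, 140], [-64, 140], [-62, 140], [-60, 139], [-58, 140], [-56, 139], [-54, 139], [-52, 139], [-50, 140], [-48, 135], [-46, 115], [-44, 96], [-42, 98], [-40, 102], [-38, 102], [-36, 101], [-34, 102], [-32, 99]]
top_l (42, 80)
[[25, 134], [27, 134], [29, 134], [31, 134], [33, 134], [35, 134], [37, 135], [39, 136], [41, 136], [43, 127], [45, 103], [47, 75], [49, 70], [51, 89], [53, 98], [55, 85], [57, 62], [59, 52], [61, 70], [63, 93], [65, 102], [67, 105], [69, 103], [71, 103], [73, 102]]
```

View pics/n1.png

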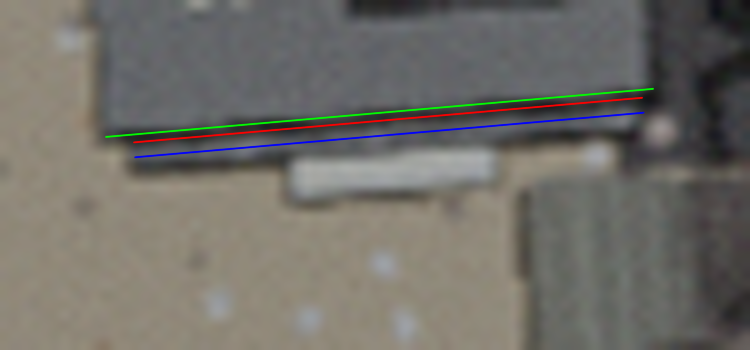

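```bash
python3 -c "
from cell import env
s=env.state();print(s['t'],s['ft_force'],abs(s['qvel']).max());print(env.job_done())"
```

```text
19.05 [-0.21707018  0.15464264 -0.47817332] 0.002125387015642223
the job is handed in; nothing more can be done
None
```

I lifted the pass off the strip, held it in line in the guide's mouth and let it drop through. It came out on the tray, and I pushed the tray in until it stopped. I handed the job in at about 19 s, with the arm clear of everything and the force near zero.

**Mouth:** while held, the pass stood about 4.5 mm out along the guide, within 1 mm of centre across it and about 0.3 degrees out of line. This comes from the arm pose and my camera fit.

**Tray:** the push met a firm stop, with the force rising from about 2 N to 15 N. In the picture the front panel's inner edge is at the housing face to within 1–2 mm. My other check, from how far the finger bar moved, gave about 93 mm plus an unknown start of 0 to 10 mm. That fits "home" but could not confirm it to 4 mm.

**Pass on the tray:** before the push, averaged top pictures showed it lying inside the tray at about x +2, y −21 mm. The visible pattern fits tongue up and flat. Part of it was hidden by the run-out, so I judged orientation and flatness from that partial view. I could not check it once the tray was inside the reader.

**Other things:** in the last side picture the two long clips still hang, the flask stands upright, and the others look unmoved. I judged that by eye and did not measure it.

The first two move calls were refused because some keys were left out. Nothing moved, and I resent them with all six keys.

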